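# Hang the wipes dispenser on the bin rim

### The arm

A 7-joint arm with a two-finger parallel gripper is mounted at the origin on the work surface. World frame = base frame: x ahead of the robot, y to its left, z up, the work surface at z = 0. Lengths are in m, angles in rad, forces in N, time in s.
With the tool pointing down it reaches from about 0.425 to 0.825 m from the base axis. Payload 3.6 kg.
Tool frame: the origin (TCP) lies between the finger pads; the fingertips stand 17 mm ahead of it and the grasp point (between the pads) lies 2 mm behind it (bot.finger_overhang is the z of the fingertips in the tool frame, in m); z points along the fingers, x is the direction in which the jaws open and shut, and the axes are right-handed (so a half turn about z gives the same grasp; the last joint's range is limited). The gripper opens to 85 mm and grips with 20 to 120 N. Pads are 22 mm wide; open, the fingers measure 114 mm over their backs; the gripper's body (76 mm by 85 mm) begins 54 mm behind the grasp point. The pads swing forward as they close: fully open they stand 13 mm farther back than shut.
Start: joints at [1.23, 0.615, -0.013, 1.423, 0.008, 1.103, -0.04], TCP at [0.201, -0.618, 0.248] pointing down, gripper open.
Joint ranges: [-3.12, 3.12], [-0.3, 2.06], [-1.34, 1.32], [0.26, 2.42], [-1.36, 4.5], [0.01, 1.98], [-2.84, 2.84]. Speed limits (rad/s): [2.79, 2.79, 3.14, 3.14, 3.14, 3.14, 3.14].

### API

Orientations are given as a unit quaternion [w, x, y, z].
In Python, from cell import bot gives the robot as it stands.
- The arm moves only by the tool play_rows, never from a script. Its argument "targets" is a list of rows, each a list of 3 entries, a list of its own where there are three numbers: the turn, a rotation vector about the tool's x, y, z in degrees, then the shift along the tool's x, y, z in mm, then the closure, from 0 (fully open) to 1 (shut). In form: [[[ax, ay, az], [tx, ty, tz], jaw], ...]. A call has 1 to 12 rows; each row shifts and turns the pose as measured when the row begins, along the tool's axes as they then stand; what a row does not reach is not made up. A row lasts 1/12 s, in which the tool goes at most 41.7 mm and 7.16 degrees, less where a joint would pass 70% of its speed; a pose out of reach is approached as far as the arm can. A call with a gripper value outside its range is refused whole. The fingers move at their own pace and stop on an object; the grip force is fixed at half the most. Time passes only in rows, so rows that do not move let the fingers close. It gives the time, the measured TCP pose, the force and the opening at its end, in the units of the state.
- bot.get_obs(): the state, without advancing time (a new reading comes with each control period).
- bot.read_camera(name): name is "scene" or "top" or "wrist"; returns a dict with "color" (420x560x3 uint8, blue, green, red), "fx", "fy", "cx", "cy" (pixels), "cam_to_world" (4x4, takes a point from camera to world coordinates). Camera axes: x right, y up, looking along -z (the intrinsics and any distortion apply to the point x, -y, -z); pixel columns grow to the right and rows downward; lengths in m; the calibration is good to about 2 mm. A picture is of the moment at which its call begins. There is no depth.
- bot.sign_off(): hands the job in, once; it reports no verdict.
The state is a dict: "time_s": time; "joints": joint angles; "dq": joint speeds; "joint_torque": joint torques, N m; "tool_pos": TCP position; "tool_rot": TCP orientation; "contact_force": force on the tool from outside, world axes, zero at the start; "moment": the same for the moment, N m; "gripper_width": opening from 0.0 (shut) to 1.0 (fully open).
Only numpy, scipy, OpenCV 4.12 (cv2) and the standard library are available. Lean on these libraries where they do the work, as an engineer would, in place of code of your own. Each camera call takes 0.05 s, during which the arm holds its last target.

### The job

Take the wipes dispenser (the box with two hooks on its back) out of its rack bay and set it down upright on the rubber mat, letting go so that you can change your grip; then hang it by both hooks over the rim of the steel bin, on the outside of the long side that faces away from the robot, near the middle of that side, and let go so that it hangs by itself. Do not drop it on the way, and leave the carton, the bottle and the bowl where they are.

Things in the scene. Friction and masses are not known exactly. Their poses are not given: they have to be found in the camera images.
- dispenser_mid (a point): Centre, half-way up, of the dispenser's main part, a closed white plastic box 50 mm deep (its x) by 66 mm wide (its y) by 90 mm high (its z, up), with a grey hatch on top; 0.18 to 0.33 kg, mass centre near here. Two steel hooks rise from its back, the -x face. In the rack only front and back can be reached; on the bin the back comes within 10 mm of the wall, so no finger fits: hold it by its sides.
- hook_throat (a point): Point midway between the dispenser's two hooks, in the middle of their 14 mm throat (gap between strap and lip along x), at the height of the bridges' underside: 35 mm behind (-x) and 56 mm above the body's centre. Axes as the dispenser's.
- rack: Fixed grey rack 90 (x) by 170 mm (y), origin at centre of underside. Floor 5 mm thick; three dividers along x, 70 mm long, 6 mm thick, at y = -82, 0, 82 mm, tops 100 mm above the desk. Two bays 76 mm wide, open front and back, centres at y = -41 and 41 mm. In one stands the dispenser, hooks to the rack's -x (robot) side, axes parallel to the rack's within 0.03 rad; in the other the carton.
- mat_top (a point): Centre of the top of a fixed black rubber mat, 160 by 160 mm, 4 mm thick, lying on the desk; x and y along its edges.
- bin_rim (a point): Middle of the top edge (mid-thickness) of the long bin wall facing away from the robot, 150 mm above the desk. x points out of the bin, y along the wall, z up. The bin: a fixed open steel box, 150 (x) by 220 (y) by 150 mm high, upright 4 mm walls. The hung dispenser's axes are parallel to these, front away from the bin, throat at this point; let go, it leans back on the wall by up to 0.1 rad.
- carton: Bystander: loose paper carton, 56 by 62 by 88 mm high, no hooks, with a round opening on top, in the other bay of the rack; origin at the centre of its underside.
- bottle: Bystander: round clear bottle, 52 mm in diameter, 130 mm high, standing on the desk beyond the bin; origin at the centre of its underside.
- bowl: Bystander: round steel bowl, 100 mm in diameter, 40 mm high, on the desk beyond the bin; origin at the centre of its underside.
- dispenser: The same dispenser, origin at the centre of its underside. Hooks at y = -27 and 27 mm, each 10 mm wide (44 mm free between). Each: a strap 3 mm thick on the back face from 50 mm up; a bridge towards -x, top at 104 mm (14 mm over the body's top); a lip from the bridge down to 71 mm, its last 9 mm flared outwards, reaching x = -48 mm.
Not all that is in view belongs to the job. Leave any red look-alike of the dispenser alone.

How it is judged:
By the outcome, as a careful person would: the job done as asked, in the order asked, and still so for the second after the job is handed in, with the robot touching nothing.
It also fails if it takes over 61 s, if anything falls off the work surface, if the arm or the gripper's body presses on something with over 40 N, if the wrist force passes 120 N, or if a joint passes its speed limit or range.

## Working session

There is one attempt and no reset: what is moved stays moved. The work goes in short steps, Python scripts to look and compute and a tool call to move; the robot and the scene stay as the last step left them, time stands still between calls to the robot, and variables do not carry over. Pictures are saved under pics/ and viewed, and the job is handed in when it is done.

Besides the shell and the picture viewer there is one more tool, called after "Emit:" by a JSON object that holds its "fn" and its "kwargs", one argument or row to a line. play_rows: Moves the arm, as the interface text tells. Its arguments: {"type":"object","properties":{"targets":{"type":"array"}},"required":["targets"]}

```bash
ls; mkdir -p pics
python3 - <<'E'
from cell import bot
import cv2, numpy as np
o=bot.get_obs(); print(o)
for n in ["scene","top","wrist"]:
    c=bot.read_camera(n); cv2.imwrite(f"pics/{n}0.png",c["color"])
    print(n,{k:v for k,v in c.items() if k!="color"})
E
```

```text
pics
{'time_s': 0.0, 'joints': array([ 1.23053069,  0.6159376 , -0.01260829,  1.42491365,  0.00809868,
        1.10339387, -0.04040774]), 'dq': array([-0.00060257,  0.00106556,  0.0006968 , -0.00179642,  0.00069564,
       -0.00125762, -0.00088884]), 'joint_torque': array([-7.13100835e-04, -4.69228828e+01,  2.58918637e-01, -1.71035331e+01,
        1.00047959e-02,  9.69513610e-03,  8.31858742e-07]), 'tool_pos': array([ 0.20039916, -0.61757375,  0.24712129]), 'tool_rot': array([-7.48028462e-04,  8.08915806e-01, -5.87923061e-01, -1.06462758e-03]), 'contact_force': array([ 0.79322014, -0.14425016, -0.45681246]), 'moment': array([ 0.01829804, -0.00129642, -0.03840066]), 'gripper_width': 0.9974551192963469}
scene {'fx': 487.51169426098744, 'fy': 487.51169426098744, 'cx': 279.26828573082804, 'cy': 207.53750166303146, 'cam_to_world': array([[ 0.66629109, -0.60816796,  0.43149498,  1.10818614],
       [ 0.74565553,  0.53768109, -0.39356941, -0.45714543],
       [ 0.00734962,  0.58397841,  0.81173592,  1.11917097],
       [ 0.        ,  0.        ,  0.        ,  1.        ]])}
top {'fx': 414.90832844929264, 'fy': 414.90832844929264, 'cx': 275.89383502306964, 'cy': 208.40153808110364, 'cam_to_world': array([[-3.36481529e-03,  9.91393889e-01, -1.30869536e-01,
         4.57074776e-01],
       [-9.99994100e-01, -3.42639852e-03, -2.45397907e-04,
         6.90890284e-03],
       [-6.91697170e-04,  1.30867938e-01,  9.91399568e-01,
         1.07149400e+00],
       [ 0.00000000e+00,  0.00000000e+00,  0.00000000e+00,
         1.00000000e+00]])}
wrist {'fx': 332.48051908071517, 'fy': 332.48051908071517, 'cx': 282.96573921542426, 'cy': 207.34252607383218, 'cam_to_world': array([[ 0.30945109,  0.90416993,  0.29447709,  0.27607645],
       [-0.95091332,  0.29488037,  0.09385859, -0.59143792],
       [-0.0019714 , -0.30906682,  0.95103828,  0.37340663],
       [ 0.        ,  0.        ,  0.        ,  1.        ]])}
```

View pics/scene0.png

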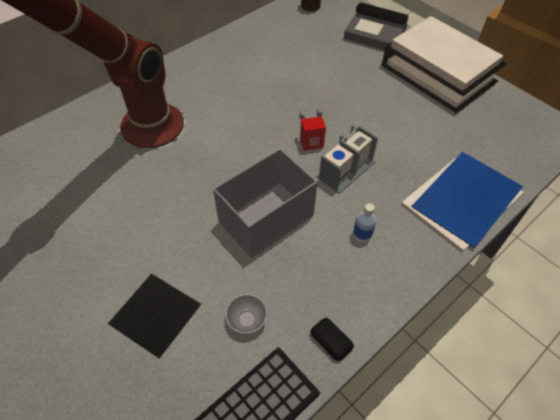

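View pics/top0.png

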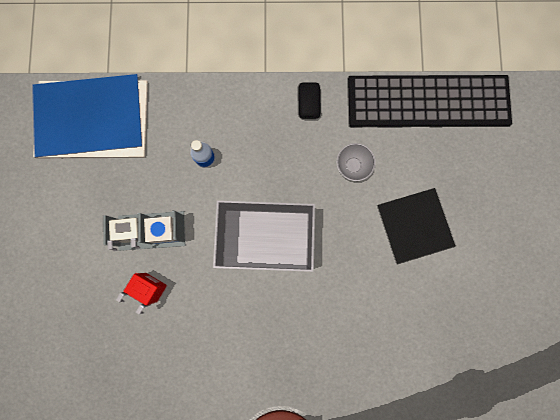

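View pics/wrist0.png

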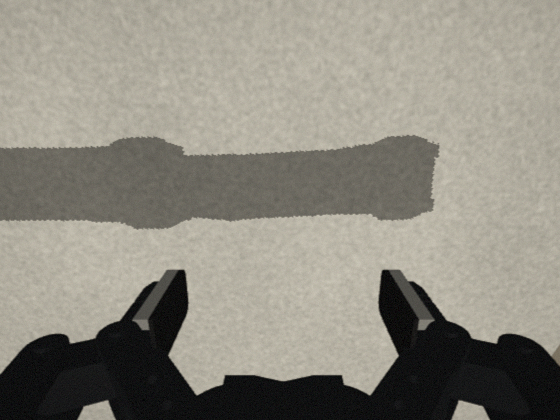

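Top view: the rack is at about (145,230). The left bay (123,230) holds a white box with a grey square hatch, and the right bay (158,229) holds a box with a round blue opening. A red look-alike is at (145,290), the bin at (264,236), the mat at (416,226), the bottle at (202,153) and the bowl at (356,162). I'll enlarge both views.

Run:
```python
import cv2
t=cv2.imread("pics/top0.png"); s=cv2.imread("pics/scene0.png")
cv2.imwrite("pics/top_rack.png",cv2.resize(t[195:265,90:200],None,fx=7,fy=7,interpolation=cv2.INTER_CUBIC))
cv2.imwrite("pics/scene_rack.png",cv2.resize(s[100:200,290:400],None,fx=6,fy=6,interpolation=cv2.INTER_CUBIC)[:,:])
cv2.imwrite("pics/top_bin.png",cv2.resize(t[190:280,205:325],None,fx=6,fy=6,interpolation=cv2.INTER_CUBIC))
cv2.imwrite("pics/top_mat.png",cv2.resize(t[180:270,370:460],None,fx=6,fy=6,interpolation=cv2.INTER_CUBIC))
cv2.imwrite("pics/scene_bin.png",cv2.resize(s[145:260,205:325],None,fx=5,fy=5,interpolation=cv2.INTER_CUBIC))
```

```text
(no output)
```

View pics/top_rack.png

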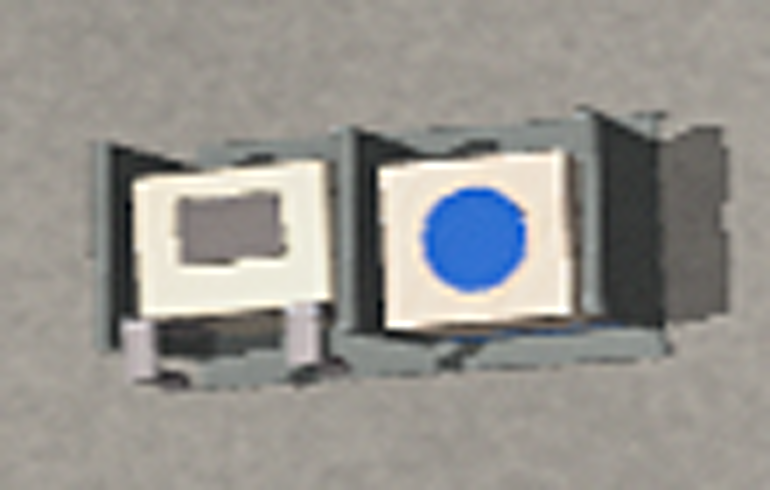

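View pics/scene_rack.png

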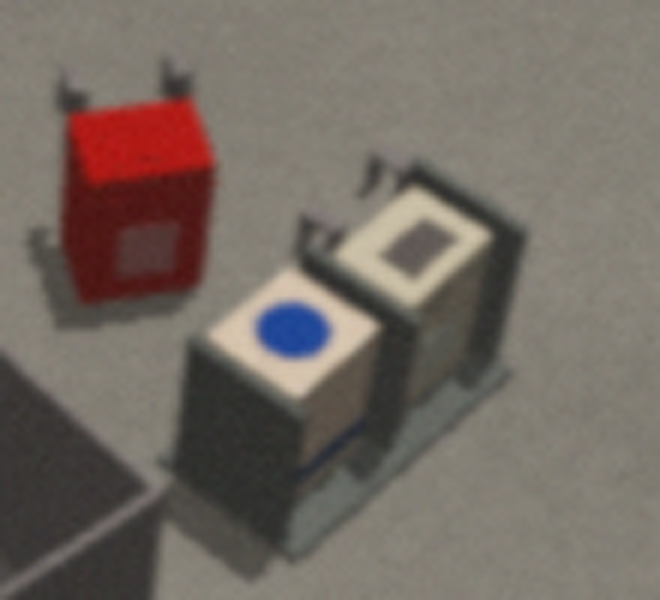

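View pics/top_bin.png

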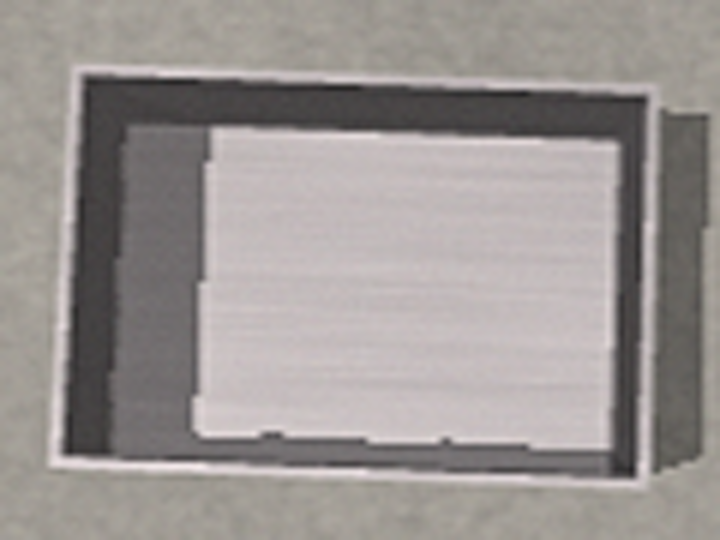

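View pics/top_mat.png

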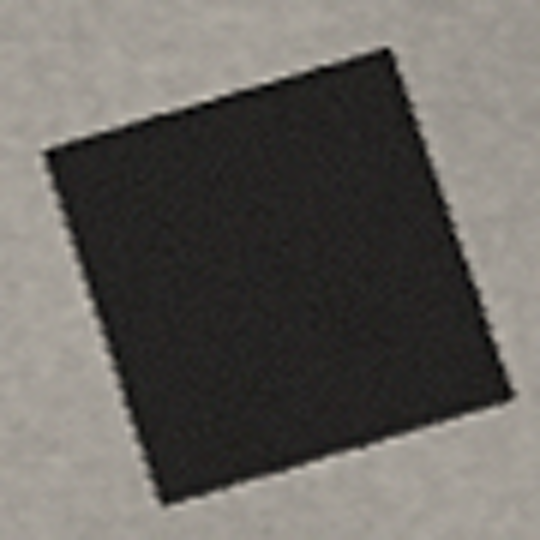

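View pics/scene_bin.png

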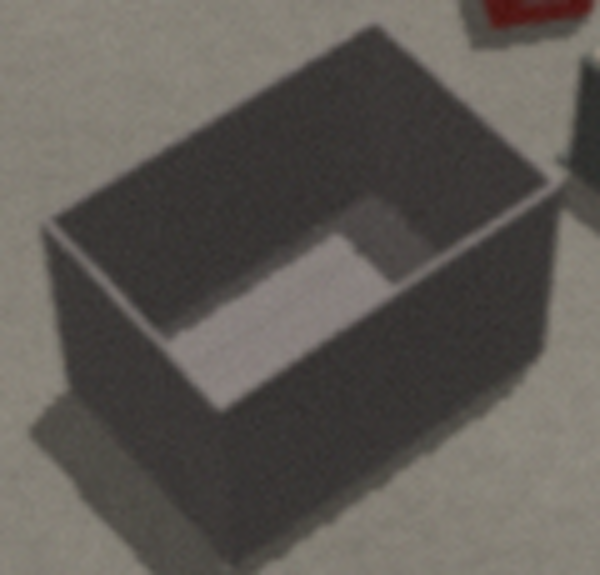

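Candidates in the top view:
- White box with grey hatch and two hooks, (123,230)
- White box with round blue opening and no hooks, (158,229), which is the carton
- Red hooked box, (145,290), the look-alike

I choose (123,230). In both crops it shows the hatch and two hooks on the robot side, standing in the +y bay. Next I triangulate it.

```bash
cat > h.py <<'E'
import numpy as np
def ray(c,uv):
    d=np.array([(uv[0]-c['cx'])/c['fx'],-(uv[1]-c['cy'])/c['fy'],-1.0])
    M=c['cam_to_world']; return M[:3,3].copy(), M[:3,:3]@d
def onz(c,uv,z):
    o,d=ray(c,uv); return o+d*(z-o[2])/d[2]
def tri(cs,uvs):
    A=np.zeros((3,3));b=np.zeros(3)
    L=[]
    for c,uv in zip(cs,uvs):
        o,d=ray(c,uv); d=d/np.linalg.norm(d); P=np.eye(3)-np.outer(d,d); A+=P;b+=P@o; L.append((o,P))
    p=np.linalg.solve(A,b); return p,[round(1e3*np.linalg.norm(P@(p-o)),1) for o,P in L]
def proj(c,p):
    M=c['cam_to_world']; q=M[:3,:3].T@(np.asarray(p)-M[:3,3]); return np.array([c['cx']-c['fx']*q[0]/q[2], c['cy']+c['fy']*q[1]/q[2]])
def un(uv,f,off): return ((uv[0]+.5)/f-.5+off[0],(uv[1]+.5)/f-.5+off[1])
E
python3 - <<'E'
from cell import bot
from h import *
np.set_printoptions(precision=4,suppress=True)
T=bot.read_camera("top");S=bot.read_camera("scene")
import pickle; pickle.dump((T,S),open("cams.pkl","wb"))
tr=lambda a:un(a,7,(90,195)); sr=lambda a:un(a,6,(290,100))
tb=lambda a:un(a,6,(205,190)); sb=lambda a:un(a,5,(205,145)); tm=lambda a:un(a,6,(370,180))
print("disp top")
for n,a,b in [("+x+y",(133,180),(492,235)),("+x-y",(325,160),(415,310)),("-x-y",(330,300),(338,255)),("-x+y",(143,318),(415,185))]:
    print(n,*tri([T,S],[tr(a),sr(b)]), onz(T,tr(a),.095)[:2], onz(S,sr(b),.095)[:2])
print("bin")
for n,a,b in [("+x+y",(75,68),(562,180)),("+x-y",(657,88),(222,410)),("-x-y",(648,488),(45,222)),("-x+y",(52,466),(375,25))]:
    print(n,*tri([T,S],[tb(a),sb(b)]), onz(T,tb(a),.15)[:2], onz(S,sb(b),.15)[:2])
print("mat")
for a in [(45,152),(390,47),(515,397),(162,505)]: print(onz(T,tm(a),.004))
print(onz(T,(356,162),.02),onz(T,(202,163),.0))
E
```

```text
disp top
+x+y [0.5585 0.4021 0.0957] [np.float64(0.7), np.float64(0.7)] [0.559  0.4031] [0.5579 0.402 ]
+x-y [0.5658 0.339  0.0939] [np.float64(0.2), np.float64(0.2)] [0.5656 0.3384] [0.5664 0.3384]
-x-y [0.5185 0.335  0.0965] [np.float64(0.7), np.float64(0.7)] [0.5182 0.3348] [0.5179 0.3368]
-x+y [0.5123 0.3963 0.098 ] [np.float64(0.0), np.float64(0.0)] [0.5124 0.3974] [0.5105 0.3988]
bin
+x+y [0.5956 0.1387 0.1539] [np.float64(0.2), np.float64(0.2)] [0.5961 0.1392] [0.5936 0.1413]
+x-y [ 0.5876 -0.0787  0.1509] [np.float64(0.2), np.float64(0.2)] [ 0.5878 -0.0786] [ 0.587  -0.0785]
-x-y [ 0.4401 -0.0727  0.1494] [np.float64(0.4), np.float64(0.4)] [ 0.4399 -0.073 ] [ 0.4408 -0.0727]
-x+y [0.4479 0.1452 0.1445] [np.float64(1.2), np.float64(1.2)] [0.4486 0.1453] [0.4511 0.1408]
mat
[ 0.6062 -0.2557  0.004 ]
[ 0.6518 -0.4075  0.004 ]
[ 0.4998 -0.4528  0.004 ]
[ 0.4546 -0.3001  0.004 ]
[ 0.7166 -0.2011  0.02  ] [0.7202 0.2021 0.    ]
```

Heights agree with the text: dispenser top at about 0.096 (expected 0.095) and rim at about 0.150. The distances from the base, about 0.65 m, are in reach. Next is a move planner that turns a target pose into tool-axis rows.

```bash
cat > plan.py <<'E'
import sys, numpy as np, math
from scipy.spatial.transform import Rotation as R
from cell import bot
def cur():
    o=bot.get_obs(); q=o['tool_rot']; return o['tool_pos'], R.from_quat([q[1],q[2],q[3],q[0]]), o
def down(az):  # tool x at azimuth az (deg), z down
    a=math.radians(az); x=np.array([math.cos(a),math.sin(a),0]); z=np.array([0,0,-1.]); return R.from_matrix(np.array([x,np.cross(z,x),z]).T)
def plan(wps,jaw,vmax=38,wmax=6.8):
    p,r,o=cur(); print("now",p.round(4),"az",round(math.degrees(math.atan2(r.as_matrix()[1,0],r.as_matrix()[0,0])),2),"t",round(o['time_s'],2))
    rows=[]
    for (t,az,vm) in wps:
        tr=down(az); n=max(1,math.ceil(np.linalg.norm(np.array(t)-p)*1e3/(vm or vmax)-.02),math.ceil(math.degrees((r.inv()*tr).magnitude())/wmax-.02))
        for k in range(n):
            f=1/(n-k); d=(np.array(t)-p)*f; sh=np.round(r.inv().apply(d)*1e3,1)
            tv=np.round(np.degrees((r.inv()*tr).as_rotvec())*f,2)+0.
            rows.append([list(map(float,tv)),list(map(float,sh+0.)),jaw])
            p=p+r.apply(sh/1e3); r=r*R.from_rotvec(np.radians(tv))
    for i in range(0,len(rows),12): print(str(rows[i:i+12]).replace(' ',''))
E
python3 - <<'E'
from plan import *
plan([((.50,-.2,.32),-40,None),((.53,.36,.32),5.7,None)],0)
E
```

```text
now [ 0.2006 -0.6179  0.2477] az -72.02 t 0.25
[[[0.0,0.0,-2.29],[-21.8,-29.6,-5.1],0],[[0.0,0.01,-2.29],[-20.6,-30.4,-5.1],0],[[0.0,0.0,-2.29],[-19.4,-31.2,-5.1],0],[[0.0,0.01,-2.29],[-18.1,-32.0,-5.1],0],[[0.0,0.0,-2.29],[-16.8,-32.6,-5.2],0],[[0.0,0.01,-2.29],[-15.5,-33.3,-5.2],0],[[0.0,0.0,-2.28],[-14.1,-33.9,-5.1],0],[[0.0,0.01,-2.29],[-12.8,-34.4,-5.2],0],[[0.0,0.0,-2.28],[-11.4,-34.9,-5.1],0],[[0.0,0.0,-2.29],[-10.0,-35.3,-5.2],0],[[-0.01,0.01,-2.28],[-8.6,-35.7,-5.1],0],[[0.0,0.0,-2.29],[-7.2,-36.0,-5.2],0]]
[[[-0.01,0.01,-2.28],[-5.7,-36.3,-5.2],0],[[0.0,0.0,-2.29],[-4.2,-36.5,-5.1],0],[[0.0,0.0,-3.05],[-22.5,-29.9,0.0],0],[[0.0,0.0,-3.05],[-20.8,-31.0,0.0],0],[[0.0,0.0,-3.05],[-19.2,-32.1,0.0],0],[[0.0,0.0,-3.05],[-17.4,-33.1,0.0],0],[[0.0,0.0,-3.05],[-15.6,-34.0,0.0],0],[[0.0,0.0,-3.04],[-13.8,-34.7,0.0],0],[[0.0,0.0,-3.05],[-12.0,-35.4,0.0],0],[[0.0,0.0,-3.04],[-10.1,-36.0,0.0],0],[[0.0,0.0,-3.05],[-8.1,-36.5,0.0],0],[[0.0,0.0,-3.04],[-6.2,-36.9,0.0],0]]
[[[0.0,0.0,-3.05],[-4.2,-37.2,0.0],0],[[0.0,0.0,-3.04],[-2.2,-37.3,0.0],0],[[0.0,0.0,-3.05],[-0.2,-37.4,0.0],0],[[0.0,0.0,-3.04],[1.7,-37.3,0.0],0],[[0.0,0.0,-3.05],[3.7,-37.2,0.0],0]]
```

Emit:
{"fn": "play_rows", "kwargs": {
  "targets": [
    [[0, 0, -2.3], [-22, -30, -5], 0],
    [[0, 0, -2.3], [-21, -30, -5], 0],
    [[0, 0, -2.3], [-19, -31, -5], 0],
    [[0, 0, -2.3], [-18, -32, -5], 0],
    [[0, 0, -2.3], [-17, -33, -5], 0],
    [[0, 0, -2.3], [-15, -33, -5], 0],
    [[0, 0, -2.3], [-14, -34, -5], 0],
    [[0, 0, -2.3], [-13, -34, -5], 0],
    [[0, 0, -2.3], [-11, -35, -5], 0],
    [[0, 0, -2.3], [-10, -35, -5], 0],
    [[0, 0, -2.3], [-9, -36, -5], 0],
    [[0, 0, -2.3], [-7, -36, -5], 0]
  ]
}}

```text
time_s: 1.25
tool_pos: [0.4564, -0.2529, 0.3044]
tool_rot: [0.003, 0.926, -0.378, -0.004]
contact_force: [1.3, -0.7, -0.1]
gripper_width: 1.003
```

Run:
```python
from plan import *
plan([((.52,-.1,.32),-30,None),((.53,.36,.32),5.7,None)],0)
```

```text
now [ 0.4564 -0.2529  0.3044] az -44.47 t 1.25
[[[0.09,0.07,-2.89],[-12.4,-30.7,-3.3],0],[[0.1,0.07,-2.9],[-10.8,-31.3,-3.3],0],[[0.09,0.07,-2.89],[-9.2,-31.8,-3.3],0],[[0.1,0.06,-2.9],[-7.5,-32.2,-3.2],0],[[0.09,0.07,-2.89],[-5.9,-32.6,-3.2],0],[[0.0,0.0,-2.75],[-17.0,-31.0,0.0],0],[[0.0,0.0,-2.75],[-15.5,-31.8,0.0],0],[[0.0,0.0,-2.75],[-14.0,-32.5,0.0],0],[[0.0,0.0,-2.75],[-12.4,-33.2,0.0],0],[[0.0,0.0,-2.74],[-10.8,-33.7,0.0],0],[[0.0,0.0,-2.75],[-9.2,-34.2,0.0],0],[[0.0,0.0,-2.74],[-7.5,-34.6,0.0],0]]
[[[0.0,0.0,-2.75],[-5.9,-34.9,0.0],0],[[0.0,0.0,-2.74],[-4.2,-35.1,0.0],0],[[0.0,0.0,-2.75],[-2.5,-35.3,0.0],0],[[0.0,0.0,-2.74],[-0.8,-35.4,0.0],0],[[0.0,0.0,-2.75],[0.9,-35.4,0.0],0],[[0.0,0.0,-2.74],[2.7,-35.3,0.0],0]]
```

Emit:
{"fn": "play_rows", "kwargs": {
  "targets": [
    [[0, 0, -2.9], [-12, -31, -3], 0],
    [[0, 0, -2.9], [-11, -31, -3], 0],
    [[0, 0, -2.9], [-9, -32, -3], 0],
    [[0, 0, -2.9], [-8, -32, -3], 0],
    [[0, 0, -2.9], [-6, -33, -3], 0],
    [[0, 0, -2.8], [-17, -31, 0], 0],
    [[0, 0, -2.8], [-16, -32, 0], 0],
    [[0, 0, -2.8], [-14, -33, 0], 0],
    [[0, 0, -2.8], [-12, -33, 0], 0],
    [[0, 0, -2.8], [-11, -34, 0], 0],
    [[0, 0, -2.8], [-9, -34, 0], 0],
    [[0, 0, -2.8], [-8, -35, 0], 0]
  ]
}}

```text
time_s: 2.25
tool_pos: [0.5245, 0.1684, 0.3198]
tool_rot: [0.003, 0.997, -0.077, -0.0]
contact_force: [2.4, 0.4, 0.2]
gripper_width: 0.998
```

Run:
```python
from plan import *
import cv2,pickle
c=bot.read_camera("wrist"); cv2.imwrite("pics/w1.png",c["color"]); pickle.dump(c,open("w1.pkl","wb"))
plan([((.53,.34,.30),5.7,None)],0)
```

```text
now [0.5221 0.1795 0.3202] az -7.92 t 2.3
[[[-0.06,0.02,-2.72],[-2.8,-32.0,4.2],0],[[-0.06,0.01,-2.72],[-1.3,-32.1,4.2],0],[[-0.06,0.02,-2.73],[0.2,-32.1,4.1],0],[[-0.05,0.01,-2.72],[1.7,-32.1,4.1],0],[[-0.06,0.02,-2.73],[3.2,-31.9,4.1],0]]
```

View pics/w1.png

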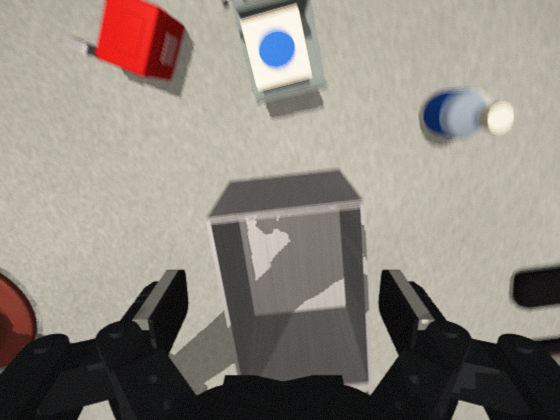

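The bin is at (290,290), the carton at (276,50) and the dispenser just out of frame at the top. I'll continue until the tool is above the dispenser.

Emit:
{"fn": "play_rows", "kwargs": {
  "targets": [
    [[0, 0, -2.8], [-2, -32, 4], 0],
    [[0, 0, -2.8], [-1, -32, 4], 0],
    [[0, 0, -2.8], [0, -32, 4], 0],
    [[0, 0, -2.8], [2, -32, 4], 0],
    [[0, 0, -2.8], [4, -32, 4], 0],
    [[0, 0, 0], [5, -20, 0], 0],
    [[0, 0, 0], [0, -8, 0], 0],
    [[0, 0, 0], [0, 0, 0], 0]
  ]
}}

```text
time_s: 2.97
tool_pos: [0.531, 0.3749, 0.2979]
tool_rot: [-0.002, 0.998, 0.06, -0.002]
contact_force: [-0.4, 0.0, 0.2]
gripper_width: 1.003
```

Run:
```python
from plan import *
import cv2,pickle
c=bot.read_camera("wrist"); cv2.imwrite("pics/w2.png",c["color"]); pickle.dump(c,open("w2.pkl","wb"))
cv2.imwrite("pics/w2c.png",cv2.resize(c["color"][60:280,170:400],None,fx=3,fy=2.7,interpolation=cv2.INTER_CUBIC))
print(cur()[2])
```

```text
{'time_s': 3.0167, 'joints': array([-0.36314544,  0.62267707, -0.52077565,  1.33671258,  0.30520371,
        1.26319462, -0.77499105]), 'dq': array([ 0.03574536, -0.02250823,  0.02573823,  0.01952043,  0.01084445,
        0.0071084 ,  0.0041353 ]), 'joint_torque': array([ 2.69513419e-01, -4.62489939e+01, -4.82512817e+00, -1.77649927e+01,
        7.22116255e-02,  2.56255246e-02, -2.11525970e-02]), 'tool_pos': array([0.53141696, 0.37360022, 0.29788086]), 'tool_rot': array([-0.00101328,  0.99820769,  0.05980826, -0.00183   ]), 'contact_force': array([-0.89010161,  0.05981922, -0.65466037]), 'moment': array([-0.00416503, -0.01959239, -0.02627077]), 'gripper_width': 0.999603682289043}
```

View pics/w2.png

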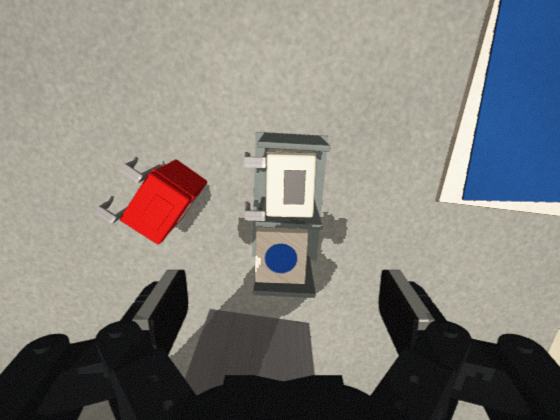

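Run:
```python
import cv2
c=cv2.imread("pics/w2.png")
cv2.imwrite("pics/w2c.png",cv2.resize(c[120:240,230:350],None,fx=5,fy=5,interpolation=cv2.INTER_CUBIC))
```

```text
(no output)
```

View pics/w2c.png

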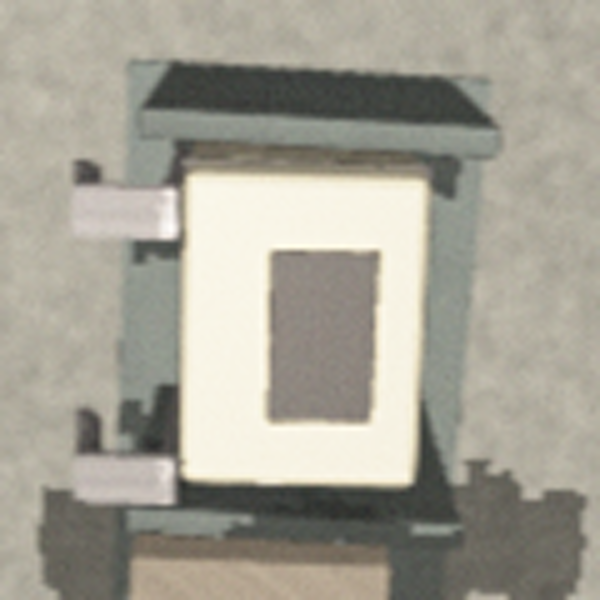

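Run:
```python
from h import *; import pickle
np.set_printoptions(precision=4,suppress=True)
W=pickle.load(open("w2.pkl","rb"));T,S=pickle.load(open("cams.pkl","rb"))
f=lambda a:un(a,5,(230,120)); tr=lambda a:un(a,7,(90,195)); sr=lambda a:un(a,6,(290,100))
C=[("-x+y",(186,168),(143,318),(415,185)),("+x+y",(430,178),(133,180),(492,235)),("+x-y",(414,487),(325,160),(415,310)),("-x-y",(180,480),(330,300),(338,255))]
P=[];Q=[]
for n,a,b,d in C:
    p=onz(W,f(a),.095);P.append(p); q,e=tri([W,T,S],[f(a),tr(b),sr(d)]);Q.append(q); print(n,p,q,e)
for P in (np.array(P),np.array(Q)):
    print("c",P.mean(0),"sizes",[round(np.linalg.norm(P[i]-P[(i+1)%4])*1e3,1) for i in range(4)])
    dx=(P[1]-P[0])+(P[2]-P[3]); dy=(P[0]-P[3])+(P[1]-P[2]); print("yaw",np.degrees([np.arctan2(dx[1],dx[0]),np.arctan2(-dy[0],dy[1])]))
# divider tops/hook tops
for n,a in [("hook+y tip",(72,210)),("hook-y tip",(75,478)),("div outer L",(142,122)),("div outer R",(498,140))]: print(n,onz(W,f(a),.109 if 'hook' in n else .1))
```

```text
-x+y [0.5111 0.4038 0.095 ] [0.5109 0.4011 0.0914] [np.float64(2.1), np.float64(2.7), np.float64(2.1)]
+x+y [0.5593 0.4077 0.095 ] [0.5584 0.4054 0.0916] [np.float64(2.2), np.float64(1.3), np.float64(2.4)]
+x-y [0.5658 0.3431 0.095 ] [0.5657 0.3408 0.0912] [np.float64(1.1), np.float64(1.1), np.float64(1.1)]
-x-y [0.5168 0.3386 0.095 ] [0.5174 0.3371 0.093 ] [np.float64(1.0), np.float64(1.8), np.float64(1.0)]
c [0.5382 0.3733 0.095 ] sizes [np.float64(48.3), np.float64(64.9), np.float64(49.1), np.float64(65.4)]
yaw [4.9483 5.371 ]
c [0.5381 0.3711 0.0918] sizes [np.float64(47.8), np.float64(65.0), np.float64(48.4), np.float64(64.4)]
yaw [4.7914 6.1327]
hook+y tip [0.4908 0.3954 0.109 ]
hook-y tip [0.4961 0.3414 0.109 ]
div outer L [0.5019 0.4123 0.1   ]
div outer R [0.5707 0.4173 0.1   ]
```

Run:
```python
from plan import *
plan([((.538,.372,.17),5.5,30),((.538,.372,.125),5.5,15)],0)
```

```text
now [0.5314 0.3736 0.2979] az 6.86 t 3.02
[[[-0.03,0.04,0.27],[1.4,0.5,25.6],0],[[-0.02,0.04,0.27],[1.3,0.5,25.6],0],[[-0.03,0.04,0.27],[1.3,0.5,25.6],0],[[-0.02,0.04,0.27],[1.3,0.5,25.5],0],[[-0.03,0.04,0.28],[1.3,0.5,25.6],0],[[0.0,0.0,0.0],[0.0,0.0,15.0],0],[[0.0,0.0,0.0],[0.0,0.0,15.0],0],[[0.0,0.0,0.0],[0.0,0.0,15.0],0]]
```

Emit:
{"fn": "play_rows", "kwargs": {
  "targets": [
    [[0, 0, 0.3], [1.5, 0.5, 26], 0],
    [[0, 0, 0.3], [1.3, 0.5, 26], 0],
    [[0, 0, 0.3], [1.3, 0.5, 26], 0],
    [[0, 0, 0.3], [1.3, 0.5, 26], 0],
    [[0, 0, 0.3], [1.3, 0.5, 26], 0],
    [[0, 0, 0], [0, 0, 15], 0],
    [[0, 0, 0], [0, 0, 12], 0],
    [[0, 0, 0], [0, 0, 5], 0],
    [[0, 0, 0], [0, 0, 0], 0]
  ]
}}

```text
time_s: 3.77
tool_pos: [0.5487, 0.3507, 0.1356]
tool_rot: [0.005, 0.999, 0.033, 0.005]
contact_force: [0.1, -0.2, -0.1]
gripper_width: 1.0
```

Run:
```python
from plan import *
import cv2,pickle
c=bot.read_camera("wrist"); cv2.imwrite("pics/w3.png",c["color"]); pickle.dump(c,open("w3.pkl","wb"))
plan([((.538,.372,.064),5.5,15)],0)
```

```text
now [0.5492 0.3507 0.1362] az 3.8 t 3.82
[[[0.09,-0.1,-0.28],[-1.8,-3.8,12.0],0],[[0.1,-0.1,-0.29],[-1.7,-3.8,12.0],0],[[0.09,-0.11,-0.28],[-1.7,-3.8,12.0],0],[[0.1,-0.1,-0.29],[-1.6,-3.7,12.0],0],[[0.09,-0.11,-0.28],[-1.6,-3.7,12.0],0],[[0.1,-0.1,-0.29],[-1.5,-3.7,12.0],0]]
```

View pics/w3.png

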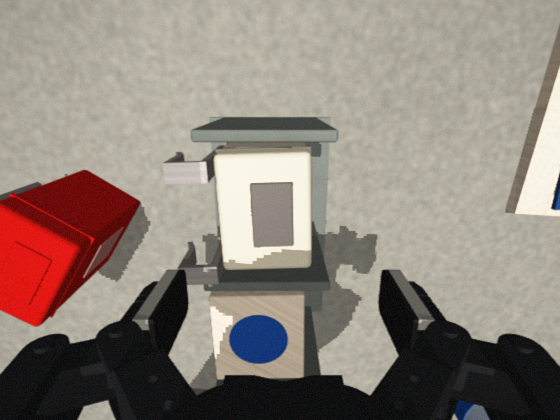

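Descending rows pulled the tool sideways by about 22 mm in y and 11 mm in x, so I correct that here, above everything, and re-measure.

Emit:
{"fn": "play_rows", "kwargs": {
  "targets": [
    [[0.5, -0.5, -0.6], [-5, -11, 0], 0],
    [[0, 0, -0.6], [-4, -10, 0], 0],
    [[0, 0, -0.5], [0, 0, 0], 0],
    [[0, 0, 0], [0, 0, 0], 0]
  ]
}}

```text
time_s: 4.15
tool_pos: [0.5395, 0.3748, 0.1409]
tool_rot: [-0.003, 0.999, 0.049, 0.004]
contact_force: [0.4, -0.1, -0.9]
gripper_width: 0.999
```

Run:
```python
from plan import *
import cv2,pickle
c=bot.read_camera("wrist"); cv2.imwrite("pics/w4.png",c["color"]); pickle.dump(c,open("w4.pkl","wb"))
cv2.imwrite("pics/w4c.png",cv2.resize(c["color"][100:300,150:390],None,fx=3,fy=3,interpolation=cv2.INTER_CUBIC))
plan([((.538,.372,.064),5.5,15)],0); print(cur()[1].as_matrix().round(3))
```

```text
now [0.539  0.3756 0.1411] az 5.65 t 4.2
[[[-0.06,-0.08,0.02],[-0.3,0.7,12.8],0],[[-0.06,-0.08,0.03],[-0.3,0.6,12.9],0],[[-0.06,-0.08,0.02],[-0.3,0.6,12.8],0],[[-0.06,-0.08,0.03],[-0.3,0.6,12.9],0],[[-0.06,-0.07,0.02],[-0.3,0.6,12.8],0],[[-0.06,-0.08,0.03],[-0.2,0.7,12.9],0]]
[[ 0.995  0.098  0.007]
 [ 0.098 -0.995  0.007]
 [ 0.008 -0.006 -1.   ]]
```

View pics/w4c.png

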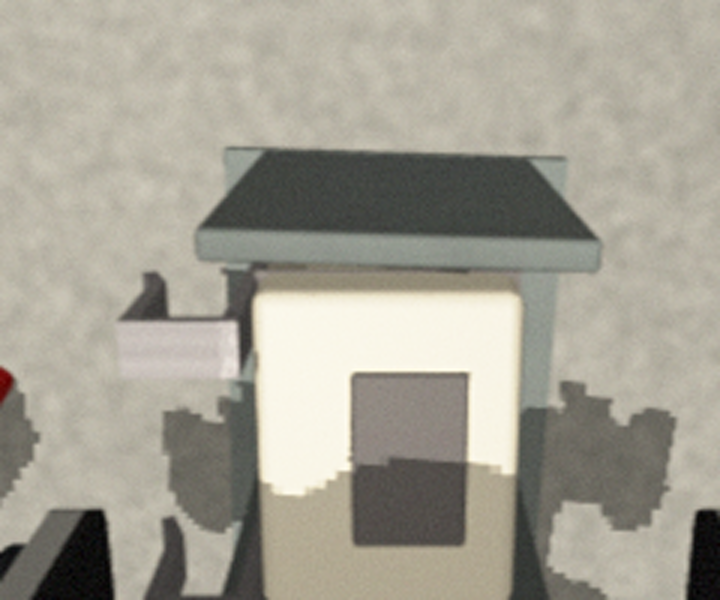

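Run:
```python
from h import *; import pickle
np.set_printoptions(precision=4,suppress=True)
A=pickle.load(open("w3.pkl","rb"));B=pickle.load(open("w4.pkl","rb"));W=pickle.load(open("w2.pkl","rb"))
f=lambda a:un(a,3,(150,100)); g=lambda a:un(a,5,(230,120))
for n,a,b,c in [("-x+y",(216,152),(256,294),(186,168)),("+x+y",(311,150),(521,297),(430,178))]:
    print(n,onz(A,a,.095),onz(B,f(b),.095),onz(W,g(c),.095),tri([A,B,W],[a,f(b),g(c)]),tri([B,W],[f(b),g(c)]))
for n,a in [("-x-y",(222,269)),("+x-y",(311,267))]: print(n,onz(A,a,.095))
for a in [(119,318),(118,375)]: print("hook tip",onz(B,f(a),.109))
```

```text
-x+y [0.5125 0.4042 0.095 ] [0.5115 0.4032 0.095 ] [0.5111 0.4038 0.095 ] (array([0.5115, 0.4034, 0.0935]), [np.float64(0.9), np.float64(0.7), np.float64(0.5)]) (array([0.5115, 0.404 , 0.0971]), [np.float64(0.3), np.float64(0.3)])
+x+y [0.5596 0.4083 0.095 ] [0.559  0.4072 0.095 ] [0.5593 0.4077 0.095 ] (array([0.5588, 0.4085, 0.099 ]), [np.float64(0.6), np.float64(0.5), np.float64(0.2)]) (array([0.5588, 0.408 , 0.0977]), [np.float64(0.2), np.float64(0.2)])
-x-y [0.5161 0.3388 0.095 ]
+x-y [0.5658 0.3431 0.095 ]
hook tip [0.4907 0.401  0.109 ]
hook tip [0.4906 0.3909 0.109 ]
```

Two wrist positions agree: centre (0.538, 0.3735), top height about 0.097, yaw about 5.2°. I'll descend in short checked steps.

Emit:
{"fn": "play_rows", "kwargs": {
  "targets": [
    [[0, 0, 0], [0, 0, 13], 0],
    [[0, 0, 0], [0, 0, 13], 0]
  ]
}}

```text
time_s: 4.37
tool_pos: [0.5407, 0.3784, 0.1179]
tool_rot: [-0.006, 0.999, 0.05, 0.007]
contact_force: [0.2, 0.1, -1.4]
gripper_width: 0.997
```

Run:
```python
from plan import *
plan([((.538,.3735,.064),5.3,13)],0); print(cur()[1].as_matrix().round(3)[:,2])
```

```text
now [0.5407 0.3784 0.1179] az 5.7 t 4.37
[[[-0.13,-0.18,0.08],[-0.8,1.0,10.8],0],[[-0.13,-0.17,0.08],[-0.8,1.0,10.8],0],[[-0.13,-0.18,0.08],[-0.7,1.0,10.7],0],[[-0.12,-0.17,0.08],[-0.7,1.0,10.8],0],[[-0.13,-0.18,0.09],[-0.7,1.0,10.7],0]]
[ 0.014  0.013 -1.   ]
```

Emit:
{"fn": "play_rows", "kwargs": {
  "targets": [
    [[-0.6, -0.8, 0.3], [-2, 4, 10], 0],
    [[-0.2, -0.2, 0], [-1, 2, 12], 0]
  ]
}}

```text
time_s: 4.53
tool_pos: [0.5382, 0.3722, 0.094]
tool_rot: [0.002, 0.999, 0.047, -0.001]
contact_force: [-0.3, 0.1, 0.5]
gripper_width: 1.003
```

Run:
```python
from plan import *
plan([((.538,.3735,.064),5.3,13)],0); print(cur()[1].as_matrix().round(3)[:,2])
```

```text
now [0.5382 0.3722 0.094 ] az 5.42 t 4.53
[[[0.07,0.05,0.04],[0.0,-0.5,10.0],0],[[0.07,0.05,0.04],[0.0,-0.4,10.0],0],[[0.07,0.05,0.04],[-0.1,-0.5,10.0],0]]
[-0.002 -0.004 -1.   ]
```

Emit:
{"fn": "play_rows", "kwargs": {
  "targets": [
    [[0.2, 0.1, 0], [0, -1, 12], 0],
    [[0, 0, 0], [0, 0, 12], 0],
    [[0, 0, 0], [0, 0, 5], 0]
  ]
}}

```text
time_s: 4.78
tool_pos: [0.537, 0.3702, 0.0588]
tool_rot: [0.003, 0.999, 0.047, -0.003]
contact_force: [-0.4, -0.6, -1.0]
gripper_width: 1.0
```

Run:
```python
from plan import *
import cv2
c=bot.read_camera("wrist"); cv2.imwrite("pics/w5.png",c["color"])
plan([((.538,.3735,.064),5.3,13)],0); print(cur()[1].as_matrix().round(3)[:,2],cur()[2]['contact_force'])
```

```text
now [0.5367 0.3698 0.0581] az 5.34 t 4.83
[[[0.35,0.43,0.04],[1.6,-3.5,-5.9],0]]
[-0.007 -0.007 -1.   ] [-0.31301287 -0.46603176 -0.59676786]
```

View pics/w5.png

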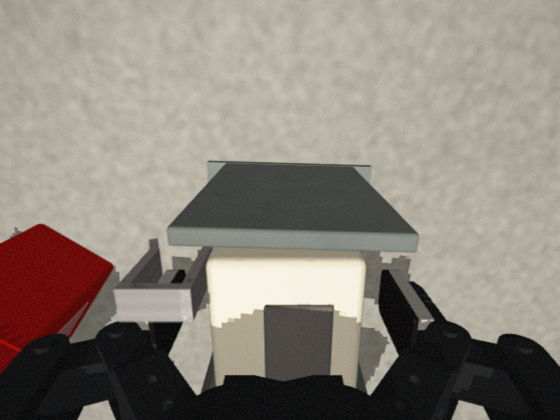

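The fingers straddle the box front and back. The left finger is inside the +y hook at about (165,300). I'll raise the tool 6 mm, re-centre it, then close.

Emit:
{"fn": "play_rows", "kwargs": {
  "targets": [
    [[0.35, 0.4, 0], [1.5, -3.5, -6], 0],
    [[0, 0, 0], [0, 0, 0], 0.2],
    [[0, 0, 0], [0, 0, 0], 0.5],
    [[0, 0, 0], [0, 0, 0], 1],
    [[0, 0, 0], [0, 0, 0], 1],
    [[0, 0, 0], [0, 0, 0], 1],
    [[0, 0, 0], [0, 0, 0], 1],
    [[0, 0, 0], [0, 0, 0], 1]
  ]
}}

```text
time_s: 5.5
tool_pos: [0.5382, 0.3738, 0.0651]
tool_rot: [-0.0, 0.999, 0.047, 0.0]
contact_force: [0.6, -0.1, -3.6]
gripper_width: 0.581
```

Run:
```python
from plan import *
import cv2
c=bot.read_camera("wrist"); cv2.imwrite("pics/w6.png",c["color"])
plan([((.538,.3735,.30),5.3,25)],1); o=cur()[2]; print(cur()[1].as_matrix().round(3)[:,2],o['contact_force'],o['gripper_width'])
```

```text
now [0.5382 0.3738 0.0651] az 5.33 t 5.55
[[[0.0,0.0,0.0],[0.0,0.0,-23.5],1],[[-0.01,0.0,0.0],[0.0,0.0,-23.5],1],[[0.0,0.0,0.0],[0.0,0.0,-23.5],1],[[-0.01,-0.01,0.0],[0.0,0.0,-23.5],1],[[0.0,0.0,0.01],[0.0,0.0,-23.5],1],[[-0.01,-0.01,0.0],[0.0,0.0,-23.5],1],[[0.0,0.0,0.01],[0.0,0.0,-23.5],1],[[-0.01,-0.01,0.0],[0.0,0.1,-23.5],1],[[0.0,0.0,0.01],[-0.1,0.0,-23.5],1],[[-0.01,-0.01,0.0],[0.0,0.1,-23.4],1]]
[ 0.001  0.001 -1.   ] [ 0.00446567  0.33319017 -3.11531009] 0.5802354092556435
```

View pics/w6.png

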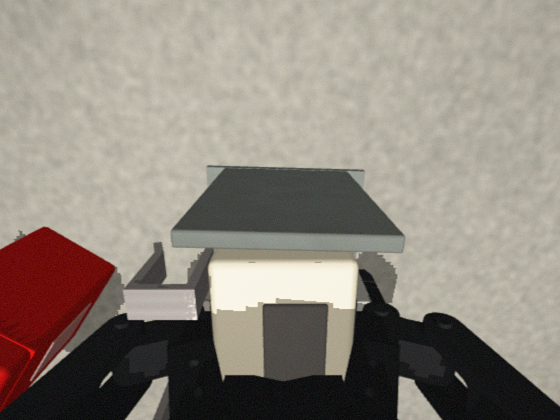

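The opening is 0.58 × 85 ≈ 49 mm, so the 50 mm box is gripped. The bay clearance is 5 mm a side, so I lift in checked steps.

Emit:
{"fn": "play_rows", "kwargs": {
  "targets": [
    [[0, 0, 0], [0, 0, -8], 1],
    [[0, 0, 0], [0, 0, -10], 1]
  ]
}}

```text
time_s: 5.72
tool_pos: [0.5367, 0.3721, 0.0811]
tool_rot: [0.002, 0.999, 0.047, -0.002]
contact_force: [0.1, 0.3, -2.6]
gripper_width: 0.576
```

Run:
```python
from plan import *
plan([((.538,.3735,.14),5.3,14)],1); o=cur()[2]; print(cur()[1].as_matrix().round(3)[:,2],o['contact_force'],o['gripper_width'])
```

```text
now [0.5367 0.3721 0.0811] az 5.34 t 5.72
[[[0.03,0.05,0.01],[0.2,-0.2,-11.8],1],[[0.04,0.06,0.01],[0.3,-0.2,-11.8],1],[[0.03,0.05,0.01],[0.3,-0.2,-11.8],1],[[0.04,0.06,0.01],[0.2,-0.3,-11.8],1],[[0.03,0.05,0.0],[0.3,-0.2,-11.7],1]]
[-0.004 -0.003 -1.   ] [ 0.09181016  0.34287189 -2.59892467] 0.5758416201757365
```

Weight is about 2.6 N (0.27 kg) and drift is small. I keep lifting.

Emit:
{"fn": "play_rows", "kwargs": {
  "targets": [
    [[0.2, 0.2, 0], [1, -1.2, -13], 1],
    [[0.05, 0.05, 0], [0.3, -0.3, -14], 1],
    [[0.05, 0.05, 0], [0.3, -0.3, -14], 1]
  ]
}}

```text
time_s: 5.97
tool_pos: [0.5376, 0.3736, 0.1249]
tool_rot: [-0.001, 0.999, 0.047, -0.001]
contact_force: [0.7, 0.3, -3.4]
gripper_width: 0.576
```

Run:
```python
from plan import *
plan([((.538,.3735,.30),5.3,30)],1); o=cur()[2]; print(cur()[1].as_matrix().round(3)[:,2],o['contact_force'],o['gripper_width'])
```

```text
now [0.5376 0.3736 0.1249] az 5.35 t 5.97
[[[-0.01,0.01,0.01],[0.0,0.0,-29.2],1],[[-0.01,0.01,0.01],[0.0,0.0,-29.2],1],[[-0.01,0.01,0.01],[0.1,0.0,-29.2],1],[[-0.02,0.01,0.01],[0.0,0.0,-29.2],1],[[-0.01,0.01,0.01],[0.1,0.0,-29.2],1],[[-0.02,0.02,0.0],[0.0,0.0,-29.1],1]]
[-0.001  0.001 -1.   ] [ 0.66000846  0.27238692 -3.36372356] 0.576209184766924
```

Emit:
{"fn": "play_rows", "kwargs": {
  "targets": [
    [[0, 0, 0], [0, 0, -18], 1],
    [[0, 0, 0], [0, 0, -20], 1],
    [[0, 0, 0], [0, 0, -26], 1],
    [[0, 0, 0], [0, 0, -30], 1],
    [[0, 0, 0], [0, 0, -30], 1],
    [[0, 0, 0], [0, 0, -30], 1],
    [[0, 0, 0], [0, 0, -15], 1]
  ]
}}

```text
time_s: 6.55
tool_pos: [0.5358, 0.3732, 0.3111]
tool_rot: [-0.003, 0.999, 0.048, 0.002]
contact_force: [0.7, 0.2, -1.8]
gripper_width: 0.575
```

Run:
```python
from plan import *
import cv2
s=bot.read_camera("scene"); cv2.imwrite("pics/s7.png",s["color"])
plan([((.55,.0,.31),-6,32),((.553,-.354,.31),-20,32)],1); o=cur()[2]; print(cur()[1].as_matrix().round(3)[:,2],o['contact_force'],o['gripper_width'])
```

```text
now [0.5366 0.3742 0.3141] az 5.47 t 6.6
[[[-0.05,-0.03,0.96],[-1.9,31.1,0.0],1],[[-0.05,-0.03,0.96],[-1.3,31.2,0.1],1],[[-0.05,-0.04,0.96],[-0.8,31.2,0.1],1],[[-0.05,-0.03,0.95],[-0.3,31.2,0.1],1],[[-0.04,-0.04,0.96],[0.2,31.2,0.2],1],[[-0.05,-0.03,0.95],[0.7,31.2,0.2],1],[[-0.04,-0.04,0.96],[1.3,31.2,0.2],1],[[-0.05,-0.03,0.95],[1.8,31.2,0.2],1],[[-0.04,-0.04,0.96],[2.3,31.1,0.3],1],[[-0.05,-0.03,0.95],[2.8,31.1,0.3],1],[[-0.04,-0.04,0.96],[3.4,31.0,0.3],1],[[-0.05,-0.03,0.95],[3.8,30.9,0.3],1]]
[[[0.0,0.0,1.17],[3.3,29.3,0.0],1],[[0.0,0.0,1.17],[3.9,29.2,0.0],1],[[0.0,0.0,1.17],[4.5,29.2,0.0],1],[[0.0,0.0,1.17],[5.1,29.1,0.0],1],[[0.0,0.0,1.17],[5.7,28.9,0.0],1],[[0.0,0.0,1.16],[6.3,28.8,0.0],1],[[0.0,0.0,1.17],[6.9,28.7,0.0],1],[[0.0,0.0,1.16],[7.5,28.5,0.0],1],[[0.0,0.0,1.17],[8.1,28.4,0.0],1],[[0.0,0.0,1.16],[8.6,28.2,0.0],1],[[0.0,0.0,1.17],[9.2,28.1,0.0],1],[[0.0,0.0,1.16],[9.8,27.8,0.0],1]]
[ 0.007  0.01  -1.   ] [0.31388548 1.46003269 0.15174703] 0.5793594128765122
```

View pics/s7.png

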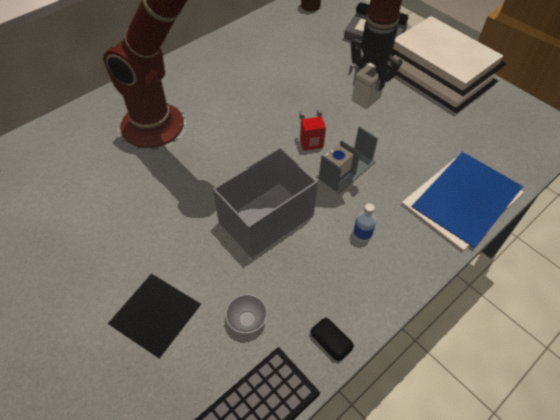

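The dispenser is out of the rack, held at about (368,85), and the carton is still at (340,165). I traverse to the mat.

Emit:
{"fn": "play_rows", "kwargs": {
  "targets": [
    [[-0.3, -0.3, 1], [-1, 12, 0], 1],
    [[-0.2, 0, 1], [-1, 22, 0], 1],
    [[0, 0, 1], [-1, 30, 0], 1],
    [[0, 0, 1], [0, 31, 0], 1],
    [[0, 0, 1], [0, 31, 0], 1],
    [[0, 0, 1], [1, 31, 0], 1],
    [[0, 0, 1], [1, 31, 0], 1],
    [[0, 0, 1], [2, 31, 0], 1],
    [[0, 0, 1], [2, 31, 0], 1],
    [[0, 0, 1], [3, 31, 0], 1],
    [[0, 0, 1], [3, 31, 0], 1],
    [[0, 0, 1], [4, 31, 0], 1]
  ]
}}

```text
time_s: 7.6
tool_pos: [0.5314, 0.0129, 0.3044]
tool_rot: [0.003, 0.998, -0.059, -0.011]
contact_force: [0.7, 0.2, -3.3]
gripper_width: 0.58
```

Run:
```python
from plan import *
plan([((.553,-.354,.31),-20,31)],1); o=cur()[2]; print(cur()[1].as_matrix().round(3)[:,2],o['contact_force'],o['gripper_width'])
```

```text
now [0.5314 0.0129 0.3044] az -6.77 t 7.6
[[[0.05,0.1,1.1],[5.4,30.2,-0.4],1],[[0.05,0.1,1.1],[6.0,30.0,-0.4],1],[[0.05,0.1,1.1],[6.5,29.9,-0.4],1],[[0.05,0.1,1.1],[7.1,29.8,-0.4],1],[[0.05,0.1,1.1],[7.7,29.7,-0.4],1],[[0.04,0.1,1.11],[8.2,29.5,-0.4],1],[[0.05,0.1,1.1],[8.8,29.3,-0.5],1],[[0.04,0.1,1.11],[9.4,29.2,-0.5],1],[[0.05,0.1,1.1],[10.0,29.0,-0.4],1],[[0.04,0.1,1.11],[10.5,28.7,-0.5],1],[[0.05,0.1,1.1],[11.0,28.6,-0.4],1],[[0.04,0.11,1.11],[11.6,28.3,-0.5],1]]
[-0.023 -0.005 -1.   ] [ 0.65059398  0.21734831 -3.28067527] 0.5795709031326568
```

Emit:
{"fn": "play_rows", "kwargs": {
  "targets": [
    [[0.4, 1, 1.1], [5, 30, -0.4], 1],
    [[0.1, 0.2, 1.1], [6, 30, -0.4], 1],
    [[0.1, 0.1, 1.1], [6.5, 30, -0.4], 1],
    [[0.1, 0.1, 1.1], [7, 30, -0.4], 1],
    [[0.1, 0.1, 1.1], [8, 30, -0.4], 1],
    [[0, 0.1, 1.1], [8, 29.5, -0.4], 1],
    [[0, 0.1, 1.1], [9, 29, -0.5], 1],
    [[0, 0.1, 1.1], [9, 29, -0.5], 1],
    [[0, 0.1, 1.1], [10, 29, -0.5], 1],
    [[0, 0, 1.1], [10.5, 27, -0.5], 1],
    [[0, 0, 1.1], [10, 20, -0.5], 1],
    [[0, 0, 1.1], [4, 10, 0], 1]
  ]
}}

```text
time_s: 8.6
tool_pos: [0.5229, -0.356, 0.2937]
tool_rot: [0.001, 0.981, -0.193, -0.014]
contact_force: [-1.2, -0.5, -3.3]
gripper_width: 0.577
```

Run:
```python
from plan import *
plan([((.553,-.354,.10),-20,20)],1); o=cur()[2]; print(cur()[1].as_matrix().round(3)[:,2],o['contact_force'],o['gripper_width'],o['joints'])
```

```text
now [ 0.5229 -0.356   0.2937] az -22.25 t 8.6
[[[0.04,0.16,-0.22],[3.2,-1.5,19.3],1],[[0.04,0.16,-0.22],[3.2,-1.4,19.3],1],[[0.04,0.15,-0.23],[3.1,-1.4,19.3],1],[[0.04,0.16,-0.22],[3.1,-1.4,19.3],1],[[0.04,0.15,-0.23],[3.1,-1.4,19.3],1],[[0.04,0.16,-0.22],[3.0,-1.4,19.3],1],[[0.05,0.15,-0.23],[3.0,-1.3,19.3],1],[[0.04,0.16,-0.22],[2.9,-1.3,19.4],1],[[0.05,0.15,-0.23],[2.8,-1.3,19.3],1],[[0.04,0.16,-0.22],[2.8,-1.2,19.4],1]]
[-0.028  0.003 -1.   ] [-1.22533427 -0.51497354 -3.2639725 ] 0.5768646687724108 [ 0.73336419  0.57926967 -0.31045368  1.38169776  0.18873385  1.23515869
  0.01545613]
```

Emit:
{"fn": "play_rows", "kwargs": {
  "targets": [
    [[0.3, 1, -1], [10, -4, 10], 1],
    [[0.1, 0.5, -0.8], [9, -4, 15], 1],
    [[0, 0, -0.4], [8, -4, 20], 1],
    [[0, 0, 0], [2, 0, 20], 1],
    [[0, 0, 0], [0, 0, 15], 1],
    [[0, 0, 0], [0, 0, 10], 1]
  ]
}}

```text
time_s: 9.1
tool_pos: [0.5466, -0.3599, 0.1968]
tool_rot: [-0.0, 0.984, -0.181, -0.005]
contact_force: [-0.4, 0.2, -2.4]
gripper_width: 0.576
```

Run:
```python
from plan import *
plan([((.553,-.354,.09),-20,20)],1); o=cur()[2]; print(cur()[1].as_matrix().round(3)[:,2],o['contact_force'],o['gripper_width'],o['joints'])
```

```text
now [ 0.5466 -0.3599  0.1968] az -20.83 t 9.1
[[[0.01,0.09,-0.14],[0.8,-1.3,17.8],1],[[0.01,0.08,-0.14],[0.8,-1.3,17.8],1],[[0.01,0.09,-0.14],[0.8,-1.3,17.8],1],[[0.02,0.08,-0.14],[0.7,-1.3,17.8],1],[[0.01,0.09,-0.13],[0.7,-1.3,17.8],1],[[0.02,0.08,-0.14],[0.7,-1.4,17.8],1]]
[-0.009  0.002 -1.   ] [-0.42446081  0.24017629 -2.35017933] 0.5763214068386102 [ 7.16291902e-01  6.89096589e-01 -3.02227233e-01  1.45994817e+00
  2.24732844e-01  1.03535838e+00 -1.15077622e-03]
```

Emit:
{"fn": "play_rows", "kwargs": {
  "targets": [
    [[0, 0.5, -0.4], [4, -6, 16], 1],
    [[0, 0, -0.4], [2, -2, 18], 1],
    [[0, 0, 0], [1, -1, 18], 1],
    [[0, 0, 0], [1, -1, 18], 1],
    [[0, 0, 0], [0, 0, 14], 1],
    [[0, 0, 0], [0, 0, 8], 1],
    [[0, 0, 0], [0, 0, 0], 1]
  ]
}}

```text
time_s: 9.68
tool_pos: [0.5509, -0.3473, 0.0958]
tool_rot: [-0.003, 0.985, -0.174, -0.007]
contact_force: [0.3, -0.5, -3.3]
gripper_width: 0.581
```

Run:
```python
from plan import *
import cv2
s=bot.read_camera("scene"); cv2.imwrite("pics/s8.png",cv2.resize(s["color"][230:390,60:260],None,fx=3.7,fy=3.7,interpolation=cv2.INTER_CUBIC))
plan([((.553,-.354,.066),-20,10)],1); o=cur()[2]; print(cur()[1].as_matrix().round(3)[:,2],o['contact_force'],o['gripper_width'])
```

```text
now [ 0.5512 -0.3475  0.0966] az -20.02 t 9.73
[[[-0.04,0.21,-0.01],[1.1,1.4,7.6],1],[[-0.04,0.21,0.0],[1.1,1.4,7.6],1],[[-0.05,0.2,-0.01],[1.0,1.4,7.7],1],[[-0.04,0.21,0.0],[1.0,1.4,7.6],1]]
[-0.013  0.008 -1.   ] [-0.64690763 -0.1991844  -3.72912782] 0.5726908306761814
```

View pics/s8.png

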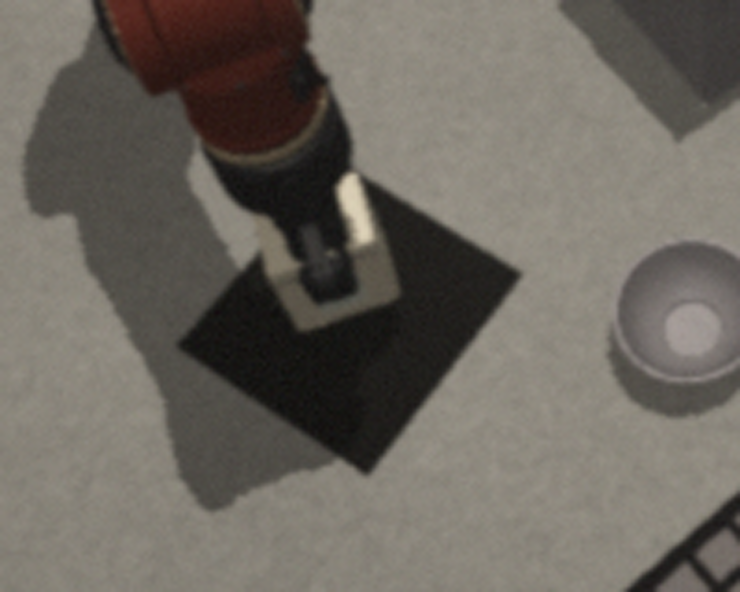

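The dispenser is over the mat. I level it and lower it slowly.

Emit:
{"fn": "play_rows", "kwargs": {
  "targets": [
    [[-0.1, 0.6, 0], [2, 2, 6], 1],
    [[0, 0.2, 0], [1, 2, 8], 1],
    [[0, 0, 0], [0, 1, 6], 1],
    [[0, 0, 0], [0, 0, 3], 1]
  ]
}}

```text
time_s: 10.07
tool_pos: [0.5546, -0.3551, 0.0761]
tool_rot: [0.001, 0.985, -0.174, 0.004]
contact_force: [-1.4, -0.4, -2.8]
gripper_width: 0.577
```

Run:
```python
from plan import *
plan([((.553,-.354,.064),-20,5)],1); o=cur()[2]; print(cur()[1].as_matrix().round(3)[:,2],o['contact_force'],o['gripper_width'])
```

```text
now [ 0.5546 -0.3551  0.0761] az -20.07 t 10.07
[[[0.01,-0.17,-0.02],[-0.7,-0.2,4.0],1],[[0.01,-0.18,-0.02],[-0.6,-0.2,4.0],1],[[0.01,-0.17,-0.03],[-0.7,-0.1,4.1],1]]
[ 0.008 -0.004 -1.   ] [-1.39351754 -0.4327195  -2.83498952] 0.5773801887203797
```

Emit:
{"fn": "play_rows", "kwargs": {
  "targets": [
    [[0, -0.4, 0], [-1, 0, 5], 1],
    [[0, 0, 0], [0, 0, 3], 1],
    [[0, 0, 0], [0, 0, 2], 1]
  ]
}}

```text
time_s: 10.32
tool_pos: [0.5537, -0.3555, 0.0654]
tool_rot: [0.001, 0.985, -0.175, 0.001]
contact_force: [-0.7, 0.8, -3.4]
gripper_width: 0.583
```

Run:
```python
from plan import *
plan([((.553,-.354,.064),-20,5)],1); o=cur()[2]; print(cur()[1].as_matrix().round(3)[:,2],o['contact_force'],o['gripper_width'])
```

```text
now [ 0.5537 -0.3555  0.0654] az -20.12 t 10.32
[[[0.05,-0.14,-0.12],[-1.2,-1.2,1.4],1]]
[ 0.002 -0.002 -1.   ] [-0.68730328  0.8243084  -3.35092208] 0.5832420288554814
```

Emit:
{"fn": "play_rows", "kwargs": {
  "targets": [
    [[0, -0.1, 0], [0, 0, 1.5], 1],
    [[0, 0, 0], [0, 0, 1], 1],
    [[0, 0, 0], [0, 0, 1], 1]
  ]
}}

```text
time_s: 10.57
tool_pos: [0.5536, -0.3555, 0.064]
tool_rot: [0.001, 0.985, -0.175, -0.0]
contact_force: [-2.7, 1.8, 3.5]
gripper_width: 0.577
```

Run:
```python
from plan import *
import cv2
c=bot.read_camera("wrist"); cv2.imwrite("pics/w9.png",c["color"])
plan([((.553,-.354,.064),-20,5)],1); o=cur()[2]; print(cur()[1].as_matrix().round(3)[:,2],o['contact_force'],o['gripper_width'])
```

```text
now [ 0.5536 -0.3555  0.064 ] az -20.13 t 10.62
[[[0.09,0.01,-0.13],[-1.1,-1.2,0.0],1]]
[-0.001 -0.001 -1.   ] [-3.29495522  1.28625734  5.45396054] 0.5793975662315958
```

View pics/w9.png

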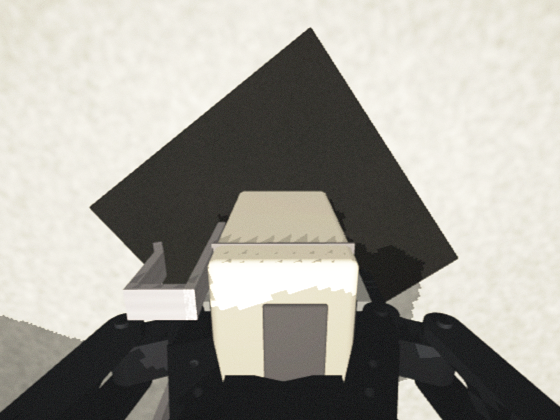

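The wrist force turned from −3.4 to +5.5 N at the predicted height, so the dispenser stands on the mat. I open the gripper.

Emit:
{"fn": "play_rows", "kwargs": {
  "targets": [
    [[0, 0, 0], [0, 0, 0], 0.3],
    [[0, 0, 0], [0, 0, 0], 0],
    [[0, 0, 0], [0, 0, 0], 0],
    [[0, 0, 0], [0, 0, 0], 0],
    [[0, 0, 0], [0, 0, 0], 0],
    [[0, 0, 0], [0, 0, 0], 0]
  ]
}}

```text
time_s: 11.12
tool_pos: [0.557, -0.3566, 0.0656]
tool_rot: [0.002, 0.985, -0.175, 0.004]
contact_force: [1.0, 0.1, -0.4]
gripper_width: 1.001
```

Run:
```python
from plan import *
import cv2
c=bot.read_camera("wrist"); cv2.imwrite("pics/w10.png",c["color"])
plan([((.553,-.354,.2),-20,20)],1); o=cur()[2]; print(cur()[1].as_matrix().round(3)[:,2],o['contact_force'],o['gripper_width'])
```

```text
now [ 0.557  -0.3566  0.0656] az -20.11 t 11.17
[[[0.02,-0.07,-0.02],[-0.5,-0.1,-19.2],1],[[0.02,-0.07,-0.01],[-0.5,-0.1,-19.2],1],[[0.01,-0.07,-0.02],[-0.5,-0.1,-19.2],1],[[0.02,-0.07,-0.01],[-0.6,-0.2,-19.2],1],[[0.01,-0.08,-0.02],[-0.6,-0.1,-19.2],1],[[0.02,-0.07,-0.01],[-0.6,-0.2,-19.2],1],[[0.01,-0.08,-0.02],[-0.7,-0.1,-19.2],1]]
[ 0.008 -0.005 -1.   ] [0.52451075 0.32741576 0.03258503] 1.0037231065737595
```

View pics/w10.png

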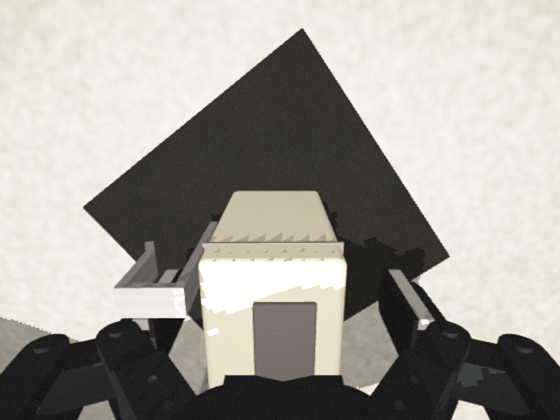

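It is released and standing, so I go up.

Emit:
{"fn": "play_rows", "kwargs": {
  "targets": [
    [[0, -0.4, 0], [-2, 0, -12], 0],
    [[0, 0, 0], [0, 0, -15], 0],
    [[0, 0, 0], [0, 0, -18], 0]
  ]
}}

```text
time_s: 11.42
tool_pos: [0.5519, -0.3542, 0.1066]
tool_rot: [-0.001, 0.985, -0.174, -0.005]
contact_force: [-0.2, 0.5, -0.2]
gripper_width: 0.998
```

Run:
```python
from plan import *
plan([((.553,-.354,.15),-20,20),((.553,-.354,.25),-20,20)],0); o=cur()[2]; print(cur()[1].as_matrix().round(3)[:,2],o['contact_force'],o['gripper_width'])
```

```text
now [ 0.5519 -0.3542  0.1066] az -20.09 t 11.42
[[[0.0,0.18,-0.03],[0.2,-0.2,-14.5],0],[[0.0,0.17,-0.03],[0.2,-0.2,-14.5],0],[[0.0,0.18,-0.03],[0.3,-0.2,-14.4],0],[[0.0,0.0,0.0],[0.0,0.0,-20.0],0],[[0.0,0.0,0.0],[0.0,0.0,-20.0],0],[[0.0,0.0,0.0],[0.0,0.0,-20.0],0],[[0.0,0.0,0.0],[0.0,0.0,-20.0],0],[[0.0,0.0,0.0],[0.0,0.0,-20.0],0]]
[-0.009  0.003 -1.   ] [-0.22746191  0.52413313 -0.22410794] 0.9979191313488897
```

Emit:
{"fn": "play_rows", "kwargs": {
  "targets": [
    [[0, 0.4, 0], [0, 0, -20], 0],
    [[0, 0, 0], [0, 0, -25], 0],
    [[0, 0, 0], [0, 0, -30], 0],
    [[0, 0, 0], [0, 0, -30], 0],
    [[0, 0, 0], [0, 0, -25], 0],
    [[0, 0, -4], [0, 0, -10], 0],
    [[0, 0, -6.8], [0, 0, 0], 0],
    [[0, 0, -6.8], [0, 0, 0], 0],
    [[0, 0, -6.8], [0, 0, 0], 0],
    [[0, 0, -6.8], [0, 0, 0], 0],
    [[0, 0, -6.8], [0, 0, 0], 0],
    [[0, 0, -6.8], [0, 0, 0], 0]
  ]
}}

```text
time_s: 12.42
tool_pos: [0.554, -0.3545, 0.2594]
tool_rot: [0.004, 0.973, 0.232, 0.002]
contact_force: [0.8, 0.6, -0.1]
gripper_width: 1.003
```

Run:
```python
from plan import *
plan([((.553,-.354,.25),70,20)],0); o=cur()[2]; print(cur()[1].as_matrix().round(3)[:,2],o['joints'])
```

```text
now [ 0.554  -0.3545  0.2594] az 26.77 t 12.42
[[[0.07,0.0,-6.18],[-0.1,-0.1,1.3],0],[[0.07,0.0,-6.17],[-0.1,-0.2,1.4],0],[[0.07,0.0,-6.18],[-0.1,-0.2,1.3],0],[[0.07,0.0,-6.17],[0.0,-0.1,1.4],0],[[0.08,0.0,-6.18],[0.0,-0.2,1.3],0],[[0.07,0.0,-6.17],[0.0,-0.1,1.4],0],[[0.08,0.01,-6.18],[0.0,-0.2,1.3],0]]
[ 0.006 -0.006 -1.   ] [ 0.82306479  0.66272219 -0.53210638  1.37992403  0.34717563  1.18298537
  0.72252585]
```

Emit:
{"fn": "play_rows", "kwargs": {
  "targets": [
    [[0, 0, -6.3], [0, 0, 0], 0],
    [[0, 0, -6.3], [0, 0, 0], 0],
    [[0, 0, -6.3], [0, 0, 0], 0],
    [[0, 0, -6.3], [0, 0, 0], 0],
    [[0, 0, -6.3], [0, 0, 0], 0],
    [[0, 0, -6.3], [0, 0, 0], 0],
    [[0, 0, -4], [0, 0, 0], 0],
    [[0, 0, 0], [0, 0, 0], 0]
  ]
}}

```text
time_s: 13.08
tool_pos: [0.5526, -0.3554, 0.2582]
tool_rot: [0.004, 0.815, 0.58, 0.0]
contact_force: [0.1, 0.2, 0.1]
gripper_width: 1.001
```

Run:
```python
from plan import *
import cv2,pickle
C={}
for n in ("wrist","top","scene"):
    c=bot.read_camera(n); C[n]=c; cv2.imwrite(f"pics/{n}11.png",c["color"])
pickle.dump(C,open("c11.pkl","wb"))
plan([((.553,-.354,.25),70,20)],0); o=cur()[2]; print(cur()[1].as_matrix().round(3)[:,2],o['joints'])
```

```text
now [ 0.5527 -0.3553  0.2584] az 70.67 t 13.23
[[[0.36,0.26,0.67],[1.4,-0.2,8.4],0]]
[ 0.004 -0.006 -1.   ] [ 0.91795303  0.70567723 -0.72631505  1.37885288  0.47985949  1.22829062
  1.38675434]
```

View pics/wrist11.png

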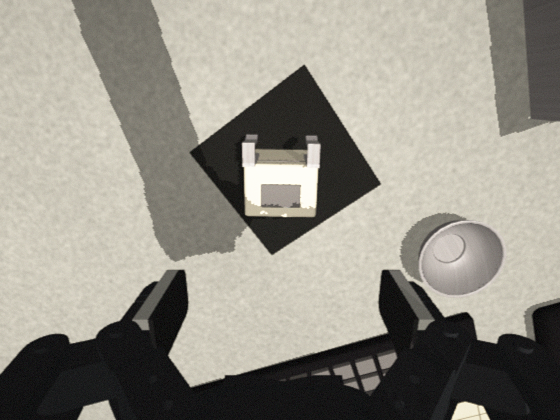

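View pics/scene11.png

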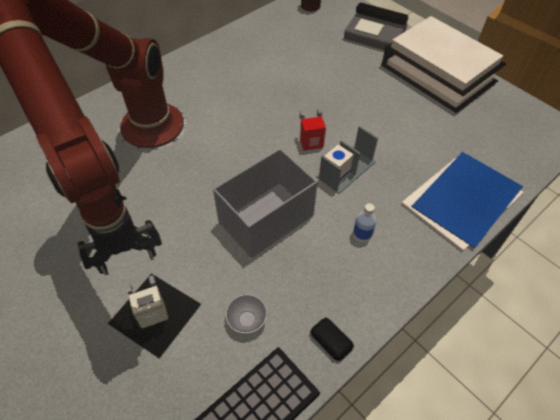

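Run:
```python
import cv2
c=cv2.imread("pics/wrist11.png")
cv2.imwrite("pics/wrist11c.png",cv2.resize(c[125:225,225:345],None,fx=6,fy=6,interpolation=cv2.INTER_CUBIC))
```

```text
(no output)
```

View pics/wrist11c.png

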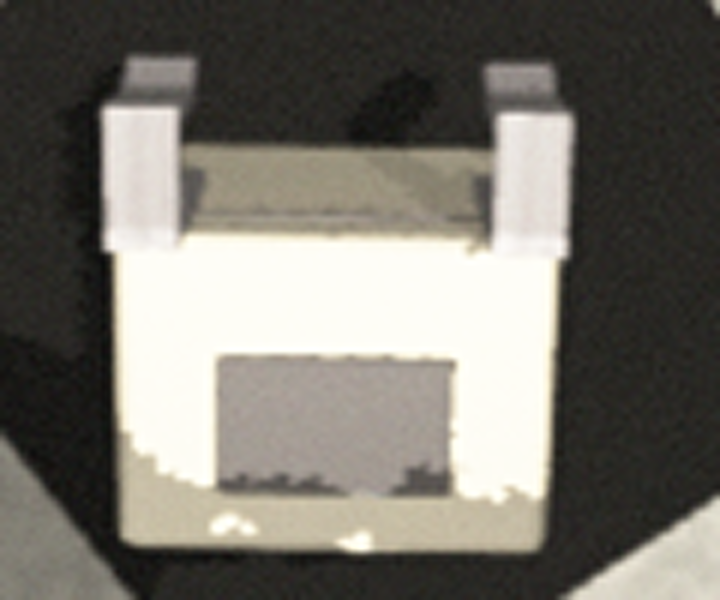

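Run:
```python
from h import *; import pickle
np.set_printoptions(precision=4,suppress=True)
W=pickle.load(open("c11.pkl","rb"))["wrist"]
f=lambda a:un(a,6,(225,125))
P=np.array([onz(W,f(a),.094) for a in [(114,231),(558,238),(546,550),(122,548)]])
H=np.array([onz(W,f(a),.108) for a in [(103,104),(183,106),(495,110),(573,112)]])
print(P,P.mean(0),[round(np.linalg.norm(P[i]-P[(i+1)%4])*1e3,1) for i in range(4)])
dy=P[1]-P[0]+P[2]-P[3]; dx=P[3]-P[0]+P[2]-P[1]; print(np.degrees([np.arctan2(dx[1],dx[0]),np.arctan2(-dy[0],dy[1])]))
print(H, H.mean(0)); d=H[3]-H[0]; print(np.degrees(np.arctan2(-d[0],d[1])))
```

```text
[[ 0.5177 -0.3788  0.094 ]
 [ 0.54   -0.3175  0.094 ]
 [ 0.5859 -0.3337  0.094 ]
 [ 0.5642 -0.3955  0.094 ]] [ 0.5519 -0.3564  0.094 ] [np.float64(65.1), np.float64(48.7), np.float64(65.5), np.float64(49.4)]
[-19.6208 -19.6435]
[[ 0.4989 -0.3713  0.108 ]
 [ 0.5028 -0.3611  0.108 ]
 [ 0.5172 -0.3209  0.108 ]
 [ 0.521  -0.3109  0.108 ]] [ 0.51  -0.341  0.108]
-20.047700956988304
```

The wrist view and the grip record agree: the dispenser is at (0.5525, −0.356) with yaw about −19.8°. I descend to grip its sides.

Emit:
{"fn": "play_rows", "kwargs": {
  "targets": [
    [[0.4, 0.3, 0.4], [0, 0, 20], 0],
    [[0, 0, 0], [0, 0, 25], 0],
    [[0, 0, 0], [0, 0, 25], 0],
    [[0, 0, 0], [0, 0, 20], 0],
    [[0, 0, 0], [0, 0, 10], 0]
  ]
}}

```text
time_s: 13.65
tool_pos: [0.5565, -0.3566, 0.1604]
tool_rot: [0.005, 0.82, 0.572, 0.002]
contact_force: [0.8, -0.1, -0.9]
gripper_width: 1.001
```

Run:
```python
from plan import *
plan([((.5527,-.356,.125),70.2,10)],0); o=cur()[2]; print(cur()[1].as_matrix().round(3)[:,2],o['contact_force'])
```

```text
now [ 0.5565 -0.3566  0.1604] az 69.76 t 13.65
[[[0.16,0.03,-0.11],[-0.2,-1.0,8.8],0],[[0.16,0.03,-0.11],[-0.2,-1.0,8.8],0],[[0.17,0.03,-0.11],[-0.2,-1.0,8.9],0],[[0.16,0.03,-0.11],[-0.2,-1.1,8.9],0]]
[ 0.01  -0.006 -1.   ] [ 0.84067944 -0.07121142 -0.88014316]
```

Emit:
{"fn": "play_rows", "kwargs": {
  "targets": [
    [[0.6, 0.1, -0.4], [-1, -4, 8], 0],
    [[0.1, 0, 0], [0, 0, 10], 0],
    [[0, 0, 0], [0, 0, 10], 0]
  ]
}}

```text
time_s: 13.9
tool_pos: [0.5527, -0.3562, 0.1311]
tool_rot: [-0.0, 0.819, 0.574, -0.001]
contact_force: [-0.7, 0.1, -0.6]
gripper_width: 0.995
```

Run:
```python
from plan import *
plan([((.5527,-.356,.1),70.2,10)],0); o=cur()[2]; print(cur()[1].as_matrix().round(3)[:,2],o['contact_force'])
```

```text
now [ 0.5527 -0.3562  0.1311] az 70.09 t 13.9
[[[-0.01,0.01,-0.03],[0.0,0.0,7.8],0],[[-0.02,0.01,-0.03],[0.1,0.0,7.8],0],[[-0.01,0.01,-0.02],[0.0,0.0,7.8],0],[[-0.02,0.01,-0.03],[0.1,-0.1,7.7],0]]
[-0.001 -0.    -1.   ] [-0.73718982  0.10943773 -0.64975127]
```

Emit:
{"fn": "play_rows", "kwargs": {
  "targets": [
    [[0, 0, 0], [0, 0, 12], 0],
    [[0, 0, 0], [0, 0, 12], 0],
    [[0, 0, 0], [0, 0, 12], 0]
  ]
}}

```text
time_s: 14.15
tool_pos: [0.5542, -0.357, 0.0941]
tool_rot: [0.002, 0.819, 0.574, 0.001]
contact_force: [-0.7, -0.3, -0.7]
gripper_width: 1.002
```

Run:
```python
from plan import *
plan([((.5527,-.356,.067),70.2,10)],0); o=cur()[2]; print(cur()[1].as_matrix().round(3)[:,2],o['contact_force'])
```

```text
now [ 0.5542 -0.357   0.0941] az 70.02 t 14.15
[[[0.07,0.03,-0.06],[0.1,-0.6,9.0],0],[[0.07,0.02,-0.06],[0.2,-0.6,9.1],0],[[0.07,0.03,-0.06],[0.1,-0.6,9.0],0]]
[ 0.003 -0.003 -1.   ] [-0.74976308 -0.33874098 -0.69793662]
```

Emit:
{"fn": "play_rows", "kwargs": {
  "targets": [
    [[0.2, 0.1, -0.1], [0, -1.5, 11], 0],
    [[0, 0, 0], [0, -0.5, 10], 0],
    [[0, 0, 0], [0, 0, 4], 0],
    [[0, 0, 0], [0, 0, 0], 0]
  ]
}}

```text
time_s: 14.48
tool_pos: [0.5505, -0.3556, 0.0628]
tool_rot: [-0.003, 0.818, 0.575, -0.001]
contact_force: [0.1, -0.9, 0.3]
gripper_width: 1.002
```

Run:
```python
from plan import *
import cv2
c=bot.read_camera("wrist"); cv2.imwrite("pics/w12.png",c["color"])
plan([((.5527,-.356,.067),70.2,10)],0); o=cur()[2]; print(cur()[1].as_matrix().round(3)[:,2],o['contact_force'])
```

```text
now [ 0.5505 -0.3556  0.0631] az 70.14 t 14.53
[[[-0.3,-0.07,-0.06],[0.4,2.1,-3.9],0]]
[-0.004  0.003 -1.   ] [0.77060211 0.67333735 0.30495463]
```

View pics/w12.png

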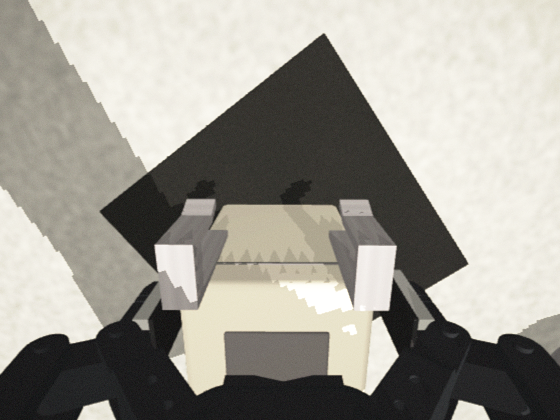

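The fingers straddle the sides. I correct x by about 2 mm and z by 4 mm, then close.

Emit:
{"fn": "play_rows", "kwargs": {
  "targets": [
    [[-0.3, -0.1, 0], [0.4, 2, -4], 0],
    [[0, 0, 0], [0, 0, 0], 0.1],
    [[0, 0, 0], [0, 0, 0], 0.2],
    [[0, 0, 0], [0, 0, 0], 1],
    [[0, 0, 0], [0, 0, 0], 1],
    [[0, 0, 0], [0, 0, 0], 1],
    [[0, 0, 0], [0, 0, 0], 1]
  ]
}}

```text
time_s: 15.12
tool_pos: [0.5535, -0.3571, 0.0696]
tool_rot: [0.002, 0.819, 0.574, 0.0]
contact_force: [0.5, -1.2, -2.2]
gripper_width: 0.763
```

Run:
```python
from plan import *
import cv2
c=bot.read_camera("wrist"); cv2.imwrite("pics/w13.png",c["color"])
plan([((.5527,-.356,.12),70.2,15)],1); o=cur()[2]; print(cur()[1].as_matrix().round(3)[:,2],o['contact_force'],o['gripper_width'])
```

```text
now [ 0.5535 -0.3571  0.0696] az 70.09 t 15.17
[[[0.06,0.03,-0.03],[0.2,-0.2,-12.6],1],[[0.06,0.03,-0.03],[0.2,-0.3,-12.6],1],[[0.06,0.04,-0.03],[0.1,-0.2,-12.6],1],[[0.05,0.03,-0.02],[0.2,-0.3,-12.6],1]]
[ 0.003 -0.004 -1.   ] [-0.16367855 -0.75832743 -2.69483497] 0.7662182774982326
```

View pics/w13.png

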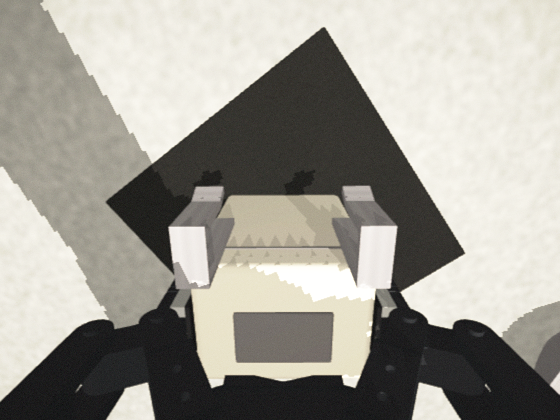

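Emit:
{"fn": "play_rows", "kwargs": {
  "targets": [
    [[0.1, 0.1, 0], [0, -0.5, -8], 1],
    [[0, 0, 0], [0, 0, -12], 1],
    [[0, 0, 0], [0, 0, -20], 1],
    [[0, 0, 0], [0, 0, -28], 1],
    [[0, 0, 0], [0, 0, -30], 1],
    [[0, 0, 0], [0, 0, -30], 1],
    [[0, 0, 0], [0, 0, -30], 1],
    [[0, 0, 0], [0, 0, -30], 1],
    [[0, 0, 0], [0, 0, -25], 1],
    [[0, 0, 0], [0, 0, -10], 1]
  ]
}}

```text
time_s: 16.0
tool_pos: [0.5498, -0.3534, 0.3045]
tool_rot: [-0.005, 0.817, 0.576, -0.001]
contact_force: [0.9, 0.3, -3.0]
gripper_width: 0.765
```

Run:
```python
from plan import *
import cv2,pickle
c=bot.read_camera("wrist"); cv2.imwrite("pics/w14.png",c["color"]); pickle.dump(c,open("w14.pkl","wb"))
plan([((.68,-.15,.31),80,30),((.68,.03,.31),87.9,30)],1); o=cur()[2]; print(cur()[1].as_matrix().round(3)[:,2],o['contact_force'],o['gripper_width'],o['joints'])
```

```text
now [ 0.5506 -0.3533  0.3062] az 70.39 t 16.05
[[[-0.03,-0.03,-1.07],[26.1,6.0,-0.3],1],[[-0.04,-0.03,-1.07],[26.0,6.4,-0.4],1],[[-0.03,-0.03,-1.07],[25.9,6.9,-0.4],1],[[-0.04,-0.03,-1.07],[25.7,7.4,-0.4],1],[[-0.03,-0.03,-1.07],[25.6,7.9,-0.4],1],[[-0.04,-0.03,-1.06],[25.4,8.4,-0.4],1],[[-0.03,-0.03,-1.07],[25.3,8.8,-0.4],1],[[-0.04,-0.03,-1.06],[25.1,9.3,-0.3],1],[[-0.03,-0.03,-1.07],[24.9,9.8,-0.4],1],[[0.0,0.0,-1.32],[29.5,-5.2,0.0],1],[[0.0,0.0,-1.32],[29.7,-4.5,0.0],1],[[0.0,0.0,-1.31],[29.8,-3.8,0.0],1]]
[[[0.0,0.0,-1.32],[29.8,-3.2,0.0],1],[[0.0,0.0,-1.31],[29.9,-2.5,0.0],1],[[0.0,0.0,-1.32],[30.0,-1.8,0.0],1]]
[-0.004  0.006 -1.   ] [0.98700708 1.82146409 0.1097122 ] 0.7635241677189345 [ 0.91918973  0.67350511 -0.74350926  1.2991662   0.44376884  1.34113472
  1.41419916]
```

View pics/w14.png

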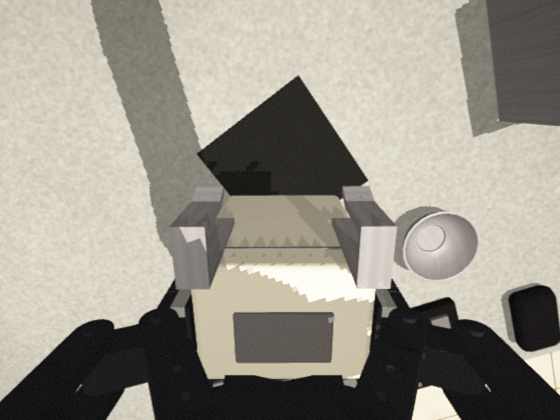

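Emit:
{"fn": "play_rows", "kwargs": {
  "targets": [
    [[0, 0, -1], [12, 0, 0], 1],
    [[0, 0, -1.2], [22, 0, 0], 1],
    [[0, 0, -1.3], [29, 0, 0], 1],
    [[0, 0, -1.3], [31, 0, 0], 1],
    [[0, 0, -1.3], [31, 0, 0], 1],
    [[0, 0, -1.3], [31, 0, 0], 1],
    [[0, 0, -1.3], [31, 0, 0], 1],
    [[0, 0, -1.3], [31, 0, 0], 1],
    [[0, 0, -1.3], [31, 0, 0], 1],
    [[0, 0, -1.3], [31, 0, 0], 1],
    [[0, 0, -1.3], [31, 0, 0], 1],
    [[0, 0, -1.3], [31, 0, 0], 1]
  ]
}}

```text
time_s: 17.05
tool_pos: [0.6112, 0.0106, 0.2929]
tool_rot: [-0.017, 0.723, 0.691, -0.008]
contact_force: [0.1, 0.0, -3.4]
gripper_width: 0.767
```

Run:
```python
from plan import *
plan([((.628,.029,.26),87.9,28)],1); o=cur()[2]; print(cur()[1].as_matrix().round(3)[:,2],o['contact_force'],o['gripper_width'],o['joints'])
```

```text
now [0.6112 0.0106 0.2929] az 87.43 t 17.05
[[[-1.02,-0.37,-0.23],[9.4,8.6,16.3],1],[[-1.02,-0.37,-0.23],[9.4,8.3,16.3],1]]
[-0.035  0.014 -0.999] [ 0.11770442  0.02278728 -3.35846753] 0.7670796148629324 [ 0.40533932  0.64501596 -0.82083398  1.4309279   0.44900018  1.29731534
  1.07923889]
```

Emit:
{"fn": "play_rows", "kwargs": {
  "targets": [
    [[-1, -0.4, -0.2], [5, 8, 5], 1],
    [[-0.8, -0.3, -0.2], [4, 7, 8], 1],
    [[-0.3, 0, 0], [0, 3, 8], 1],
    [[0, 0, 0], [0, 0, 0], 1]
  ]
}}

```text
time_s: 17.38
tool_pos: [0.6222, 0.0436, 0.267]
tool_rot: [-0.007, 0.707, 0.707, 0.002]
contact_force: [0.4, -1.0, -3.0]
gripper_width: 0.767
```

Run:
```python
from plan import *
import cv2,pickle
c=bot.read_camera("wrist"); cv2.imwrite("pics/w15.png",c["color"]); pickle.dump(c,open("w15.pkl","wb"))
plan([((.628,.029,.26),87.9,28)],1); o=cur()[2]; print(cur()[1].as_matrix().round(3)[:,2],o['contact_force'],o['dq'])
```

```text
now [0.622  0.0442 0.2677] az 89.97 t 17.43
[[[-0.49,-0.81,2.07],[-15.3,6.1,7.5],1]]
[-0.008  0.014 -1.   ] [-0.23604177  1.20465468 -2.80630881] [ 0.02381382 -0.01914955 -0.00652181 -0.03042873 -0.00832896  0.01713569
  0.00511189]
```

View pics/w15.png

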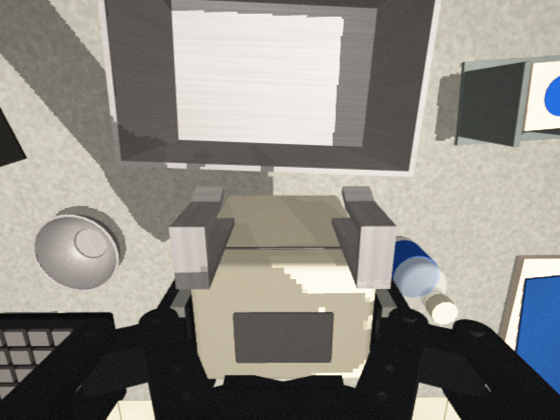

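Run:
```python
import cv2
c=cv2.imread("pics/w15.png")
cv2.imwrite("pics/w15a.png",cv2.resize(c[175:385,165:405],None,fx=3.2,fy=2.8,interpolation=cv2.INTER_CUBIC)[:,:])
cv2.imwrite("pics/w15b.png",cv2.resize(c[145:185,100:260],None,fx=5,fy=5,interpolation=cv2.INTER_CUBIC))
cv2.imwrite("pics/w15c.png",cv2.resize(c[145:185,265:425],None,fx=5,fy=5,interpolation=cv2.INTER_CUBIC))
```

```text
(no output)
```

View pics/w15a.png

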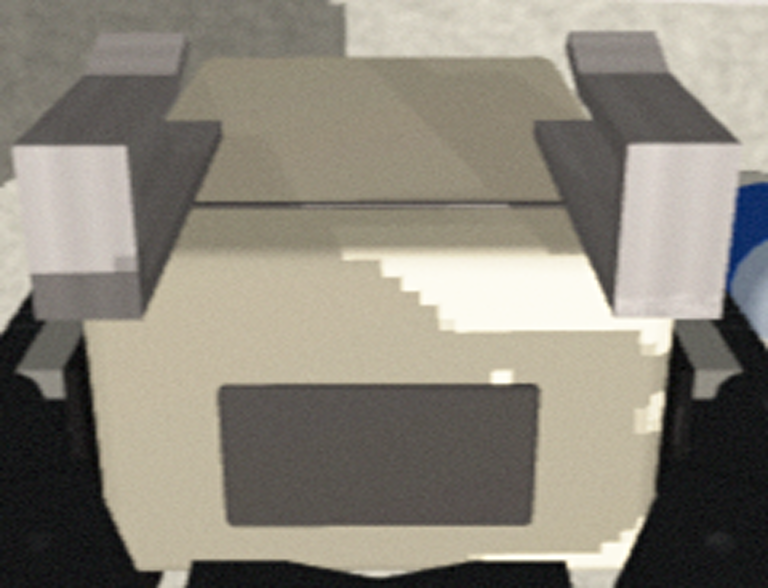

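View pics/w15b.png

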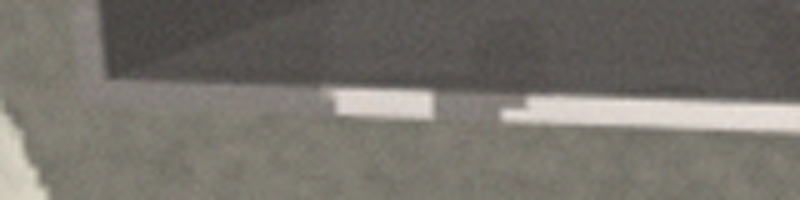

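View pics/w15c.png

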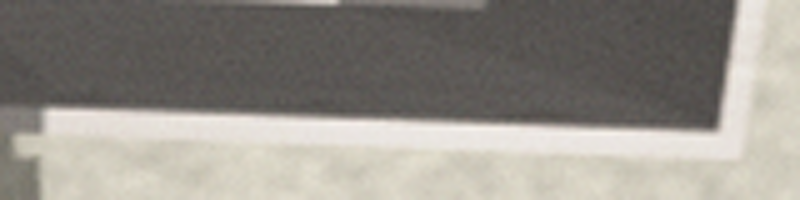

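```bash
cat > pnp.py <<'E'
import numpy as np, cv2
from h import *
def fit(c,obj,img):
    K=np.array([[c['fx'],0,c['cx']],[0,c['fy'],c['cy']],[0,0,1]])
    ok,rv,tv=cv2.solvePnP(np.array(obj,float),np.array(img,float),K,None,flags=cv2.SOLVEPNP_ITERATIVE)
    pr=cv2.projectPoints(np.array(obj,float),rv,tv,K,None)[0][:,0]
    Rc=cv2.Rodrigues(rv)[0]; F=np.diag([1,-1,-1.]); M=c['cam_to_world']
    Rw=M[:3,:3]@F@Rc; tw=M[:3,:3]@F@tv[:,0]+M[:3,3]
    return Rw,tw,pr-np.array(img)
E
python3 - <<'E'
from pnp import *; import pickle
np.set_printoptions(precision=4,suppress=True)
c=pickle.load(open("w15.pkl","rb"))
g=lambda a:((a[0]+.5)/3.2-.5+165,(a[1]+.5)/2.8-.5+175)
obj=[];img=[]
def add(o,a): obj.append(np.array(o)/1e3); img.append(g(a))
for y,a in [(-32,(13,146)),(-22,(127,146)),(22,(626,144)),(32,(740,143))]: add((-45,y,104),a)
for y,a in [(-32,(36,317)),(-22,(140,318)),(22,(613,317)),(32,(722,317))]: add((-25,y,104),a)
for y,a in [(-32,(96,33)),(-22,(189,34)),(22,(566,32)),(32,(658,31))]: add((-48,y,71),a)
R_,t,e=fit(c,obj,img); print(e.round(1)); 
thr=t+R_@np.array([-.035,0,.101]); print("origin",t,"throat",thr); print(R_)
print("yaw",np.degrees(np.arctan2(R_[1,0],R_[0,0])))
l=onz(c,(118.6,163.6),.15); r=onz(c,(411,173.8),.15); print("rim",l,r,(l+r)/2,np.linalg.norm(r-l),"yaw",np.degrees(np.arctan2(-(r-l)[0],(r-l)[1])))
from plan import cur
p,rr,o=cur(); print("tcp",p, "throat in tool", rr.inv().apply(thr-p)*1e3, "disp axes in tool\n", rr.as_matrix().T@R_)
E
```

```text
[[-0.5 -0.3]
 [-0.5 -0.4]
 [ 0.4 -0.3]
 [ 0.5 -0. ]
 [-0.1  0.8]
 [ 0.7  0.4]
 [-0.1  0.3]
 [-0.7  0.2]
 [ 2.  -0. ]
 [-0.3 -0.5]
 [ 0.2 -0.3]
 [-1.6 -0. ]]
origin [0.621  0.0467 0.2019] throat [0.5872 0.045  0.3034]
[[ 0.9999 -0.005   0.0122]
 [ 0.0052  0.9999 -0.0153]
 [-0.0121  0.0154  0.9998]]
yaw 0.2997054589747967
rim [ 0.587  -0.0736  0.15  ] [0.5952 0.143  0.15  ] [0.5911 0.0347 0.15  ] 0.21667471021796347 yaw -2.161284409082272
tcp [0.622  0.0442 0.2677] throat in tool [  1.3015 -35.0517 -35.3337] disp axes in tool
 [[ 0.0056  1.     -0.0011]
 [ 1.     -0.0056  0.004 ]
 [ 0.004  -0.0011 -1.    ]]
```

The fit is good to 0.5 px. The throat sits at tool (1, −35, −35) mm. The rim middle is (0.591, 0.035) with yaw −2.2° and measured length 217 mm (216 expected). The hover target for the TCP is (0.626, 0.032, 0.20) with the tool x axis at 87.8°.

Run:
```python
from plan import *
plan([((.6261,.0321,.2),87.84,18)],1)
```

```text
now [0.622  0.0442 0.2677] az 89.97 t 17.43
[[[-0.12,-0.2,0.53],[-3.3,1.2,16.9],1],[[-0.12,-0.2,0.53],[-3.2,1.2,16.9],1],[[-0.12,-0.2,0.54],[-3.1,1.1,16.9],1],[[-0.13,-0.21,0.53],[-3.0,1.2,16.9],1]]
```

Emit:
{"fn": "play_rows", "kwargs": {
  "targets": [
    [[-0.4, -0.7, 1], [-7, 3, 12], 1],
    [[-0.1, -0.1, 0.8], [-4, 1, 16], 1],
    [[0, 0, 0.3], [-1, 0, 16], 1],
    [[0, 0, 0], [0, 0, 10], 1],
    [[0, 0, 0], [0, 0, 0], 1]
  ]
}}

```text
time_s: 17.85
tool_pos: [0.6248, 0.029, 0.2117]
tool_rot: [0.0, 0.722, 0.692, -0.001]
contact_force: [0.2, -0.1, -3.4]
gripper_width: 0.763
```

Run:
```python
from plan import *
plan([((.6261,.0321,.2),87.84,18)],1); print(cur()[1].as_matrix().round(3)[:,2])
```

```text
now [0.6248 0.029  0.2117] az 87.53 t 17.85
[[[-0.07,0.11,-0.31],[3.2,1.2,11.7],1]]
[-0.001 -0.002 -1.   ]
```

Emit:
{"fn": "play_rows", "kwargs": {
  "targets": [
    [[0, 0.1, -0.3], [2.5, 1.2, 8], 1],
    [[0, 0, 0], [0, 0, 6], 1],
    [[0, 0, 0], [0, 0, 0], 1]
  ]
}}

```text
time_s: 18.1
tool_pos: [0.6266, 0.0302, 0.1975]
tool_rot: [-0.0, 0.721, 0.693, -0.0]
contact_force: [0.1, -0.2, -2.8]
gripper_width: 0.765
```

Run:
```python
from plan import *
import cv2,pickle
c=bot.read_camera("wrist"); cv2.imwrite("pics/w16.png",c["color"]); pickle.dump(c,open("w16.pkl","wb"))
k=c["color"]
cv2.imwrite("pics/w16b.png",cv2.resize(k[150:250,60:260],None,fx=4,fy=4,interpolation=cv2.INTER_CUBIC))
cv2.imwrite("pics/w16c.png",cv2.resize(k[150:250,300:500],None,fx=4,fy=4,interpolation=cv2.INTER_CUBIC))
plan([((.6261,.0321,.2),87.84,18)],1); print(cur()[1].as_matrix().round(3)[:,2])
```

```text
now [0.6269 0.0305 0.198 ] az 87.72 t 18.15
[[[0.03,-0.02,-0.12],[1.6,-0.8,-2.0],1]]
[ 0.  0. -1.]
```

View pics/w16.png

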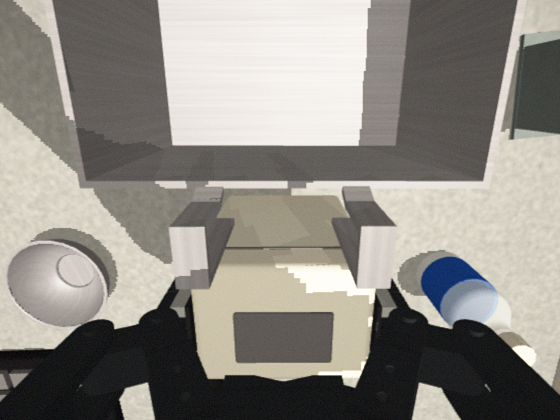

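View pics/w16b.png

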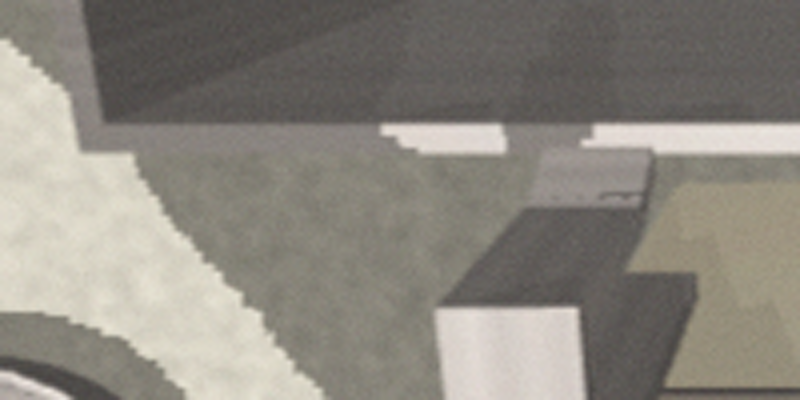

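View pics/w16c.png

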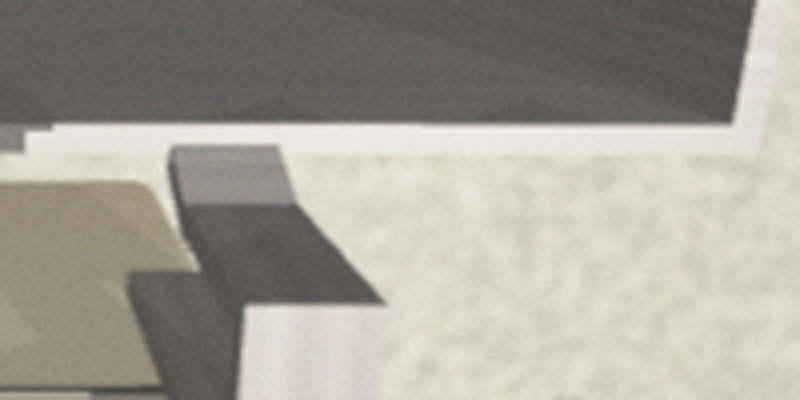

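Run:
```python
from pnp import *; import pickle
np.set_printoptions(precision=4,suppress=True)
c=pickle.load(open("w16.pkl","rb")); c0=pickle.load(open("w15.pkl","rb"))
L=un((92,138),4,(60,150)); Rr=un((745,138),4,(300,150))
l=onz(c,L,.15); r=onz(c,Rr,.15); print("rim",l,r,(l+r)/2,np.linalg.norm(r-l),"yaw",np.degrees(np.arctan2(-(r-l)[0],(r-l)[1])))
print(tri([c0,c],[(118.6,163.6),L]),tri([c0,c],[(411,173.8),Rr]))
b=lambda a:un(a,4,(60,150)); d=lambda a:un(a,4,(300,150))
obj=[];img=[]
def add(o,a): obj.append(np.array(o)/1e3); img.append(a)
for y,a in [(-32,b((435,308))),(-22,b((580,308))),(22,d((243,304))),(32,d((386,304)))]: add((-45,y,104),a)
for y,a in [(-32,b((540,149))),(-22,b((653,150))),(22,d((171,146))),(32,d((278,146)))]: add((-48,y,71),a)
g=lambda a:((a[0]+.5)/3.2-.5+165,(a[1]+.5)/2.8-.5+175)
for y,a in [(-32,(36,317)),(-22,(140,318)),(22,(613,317)),(32,(722,317))]: add((-25,y,104),g(a))
R_,t,e=fit(c,obj,img); print(e.round(1).tolist())
thr=t+R_@np.array([-.035,0,.101]); print("throat",thr)
from plan import cur
p,rr,o=cur(); print("tcp",p,"throat in tool",rr.inv().apply(thr-p)*1e3, "\n",rr.as_matrix().T@R_)
m=(l+r)/2; print("rim-throat in tool", rr.inv().apply(m-thr)*1e3)
```

```text
rim [ 0.5867 -0.0739  0.15  ] [0.5952 0.1425 0.15  ] [0.5909 0.0343 0.15  ] 0.2165565583475993 yaw -2.2404992279600227
(array([ 0.5866, -0.0729,  0.1514]), [np.float64(0.2), np.float64(0.2)]) (array([0.5957, 0.1438, 0.1479]), [np.float64(0.0), np.float64(0.0)])
[[-0.2, -0.3], [-0.7, -0.4], [0.5, -0.0], [0.4, -0.2], [1.7, -0.2], [0.3, -0.6], [-0.9, -0.0], [-0.8, -0.1], [-0.3, 0.9], [0.6, 0.5], [0.0, 0.2], [-0.6, 0.1]]
throat [0.5913 0.0335 0.2336]
tcp [0.6269 0.0305 0.198 ] throat in tool [  1.6501 -35.5931 -35.6271] 
 [[ 0.0043  1.      0.0021]
 [ 1.     -0.0043 -0.0004]
 [-0.0004  0.0021 -1.    ]]
rim-throat in tool [ 0.7515 -0.4886 83.6314]
```

The throat is within 0.5 mm of the rim line, and the triangulated rim height of 0.1497 agrees with the text. I descend in checked steps.

Emit:
{"fn": "play_rows", "kwargs": {
  "targets": [
    [[0, 0, 0], [1, -0.5, 10], 1],
    [[0, 0, 0], [0, 0, 12], 1],
    [[0, 0, 0], [0, 0, 8], 1],
    [[0, 0, 0], [0, 0, 2], 1]
  ]
}}

```text
time_s: 18.48
tool_pos: [0.6278, 0.0326, 0.1654]
tool_rot: [0.001, 0.721, 0.693, 0.002]
contact_force: [-0.0, -0.6, -3.3]
gripper_width: 0.765
```

Run:
```python
from plan import *
plan([((.6264,.0315,.15),87.8,18)],1); print(cur()[1].as_matrix().round(3)[:,2])
```

```text
now [0.6278 0.0326 0.1654] az 87.73 t 18.48
[[[0.3,-0.1,-0.07],[-1.2,-1.4,15.4],1]]
[ 0.005  0.002 -1.   ]
```

Emit:
{"fn": "play_rows", "kwargs": {
  "targets": [
    [[0.3, -0.1, -0.1], [-1, -1.4, 6], 1],
    [[0, 0, 0], [0, 0, 5], 1],
    [[0, 0, 0], [0, 0, 0], 1]
  ]
}}

```text
time_s: 18.73
tool_pos: [0.6257, 0.0316, 0.152]
tool_rot: [-0.001, 0.72, 0.694, -0.001]
contact_force: [-0.3, 0.8, -3.0]
gripper_width: 0.768
```

Run:
```python
from plan import *
import cv2,pickle
c=bot.read_camera("wrist"); cv2.imwrite("pics/w17.png",c["color"]); pickle.dump(c,open("w17.pkl","wb"))
plan([((.6264,.0315,.14),87.8,18)],1); print(cur()[1].as_matrix().round(3)[:,2], cur()[2]['contact_force'])
```

```text
now [0.6258 0.0316 0.1523] az 87.86 t 18.78
[[[-0.14,0.03,0.06],[0.0,0.7,12.3],1]]
[-0.002 -0.    -1.   ] [-0.0976341   0.95598125 -3.50381415]
```

View pics/w17.png

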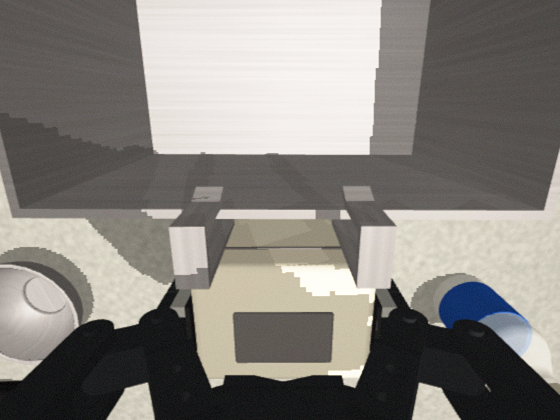

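The lip ends, at (207,193) and (357,193), are on the bin side of the rim line at row 213, and the body is outside. I continue down.

Emit:
{"fn": "play_rows", "kwargs": {
  "targets": [
    [[-0.1, 0, 0], [0, 0.7, 6], 1],
    [[0, 0, 0], [0, 0, 6], 1],
    [[0, 0, 0], [0, 0, 2], 1]
  ]
}}

```text
time_s: 19.03
tool_pos: [0.6276, 0.0318, 0.1385]
tool_rot: [0.001, 0.72, 0.694, 0.001]
contact_force: [0.3, -0.1, -3.0]
gripper_width: 0.767
```

Run:
```python
from plan import *
plan([((.6264,.0315,.12),87.8,18)],1); print(cur()[1].as_matrix().round(3)[:,2], cur()[2]['contact_force'])
```

```text
now [0.6276 0.0318 0.1385] az 87.84 t 19.03
[[[0.08,-0.01,0.02],[-0.2,-0.6,9.2],1],[[0.07,-0.01,0.02],[-0.2,-0.6,9.3],1]]
[ 0.003  0.    -1.   ] [ 0.29626906 -0.12617461 -2.97160285]
```

Emit:
{"fn": "play_rows", "kwargs": {
  "targets": [
    [[0.1, 0, 0], [0, -1.2, 6], 1],
    [[0, 0, 0], [0, 0, 6], 1],
    [[0, 0, 0], [0, 0, 3], 1],
    [[0, 0, 0], [0, 0, 0], 1]
  ]
}}

```text
time_s: 19.37
tool_pos: [0.6261, 0.0317, 0.1213]
tool_rot: [-0.0, 0.72, 0.694, 0.0]
contact_force: [0.1, -0.2, -4.2]
gripper_width: 0.77
```

Run:
```python
from plan import *
import cv2,pickle
c=bot.read_camera("wrist"); cv2.imwrite("pics/w18.png",c["color"]); pickle.dump(c,open("w18.pkl","wb"))
s=bot.read_camera("scene"); cv2.imwrite("pics/s18.png",cv2.resize(s["color"][110:270,180:340],None,fx=4,fy=3.7,interpolation=cv2.INTER_CUBIC))
plan([((.6264,.0315,.12),87.8,18)],1); print(cur()[1].as_matrix().round(3)[:,2], cur()[2]['contact_force'])
```

```text
now [0.6265 0.0318 0.122 ] az 87.83 t 19.47
[[[0.06,-0.02,0.03],[-0.3,-0.1,2.0],1]]
[ 0.001  0.    -1.   ] [-0.33282561  0.07055482 -3.61759143]
```

View pics/w18.png

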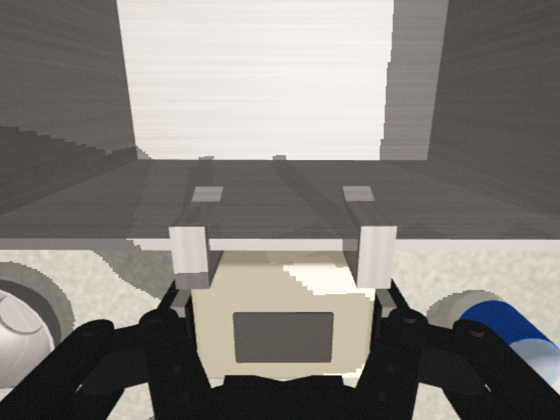

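View pics/s18.png

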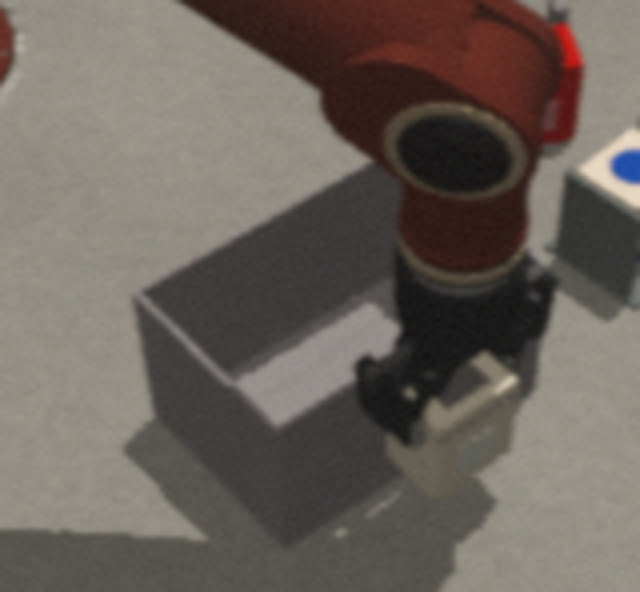

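The rim at row 243 now runs under both bridges, between lips and straps. I lower until the force shows the hooks seat.

Emit:
{"fn": "play_rows", "kwargs": {
  "targets": [
    [[0, 0, 0], [0, 0, 4], 1],
    [[0, 0, 0], [0, 0, 2], 1],
    [[0, 0, 0], [0, 0, 2], 1]
  ]
}}

```text
time_s: 19.72
tool_pos: [0.6275, 0.0322, 0.1146]
tool_rot: [0.001, 0.72, 0.694, 0.002]
contact_force: [1.1, -0.2, -3.8]
gripper_width: 0.766
```

Run:
```python
from plan import *
plan([((.6264,.0315,.114),87.8,18)],1); print(cur()[1].as_matrix().round(3)[:,2], cur()[2]['contact_force'])
```

```text
now [0.6275 0.0322 0.1146] az 87.82 t 19.72
[[[0.23,-0.07,0.02],[-0.8,-1.1,0.6],1]]
[ 0.004  0.001 -1.   ] [ 1.12426158 -0.21015101 -3.75987008]
```

Emit:
{"fn": "play_rows", "kwargs": {
  "targets": [
    [[0.2, 0, 0], [0, -0.8, 1], 1],
    [[0, 0, 0], [0, 0, 1], 1],
    [[0, 0, 0], [0, 0, 1], 1]
  ]
}}

```text
time_s: 19.97
tool_pos: [0.6274, 0.0322, 0.1143]
tool_rot: [0.001, 0.721, 0.693, 0.001]
contact_force: [-2.5, -1.4, 5.2]
gripper_width: 0.765
```

Run:
```python
from plan import *
plan([((.6264,.0315,.114),87.8,18)],1); print(cur()[1].as_matrix().round(3)[:,2], cur()[2]['contact_force'])
```

```text
now [0.6274 0.0322 0.1143] az 87.8 t 19.97
[[[0.13,0.01,0.0],[-0.8,-1.0,0.3],1]]
[ 0.002 -0.    -1.   ] [-2.53416484 -1.43318117  5.20115435]
```

The force changed to +5.2 N at z = 0.1143 (0.1147 predicted), so the hooks are seated. I look once more before opening.

Run:
```python
from plan import *
import cv2
c=bot.read_camera("wrist"); cv2.imwrite("pics/w19.png",cv2.resize(c["color"][170:400,140:420],None,fx=2.8,fy=2.5,interpolation=cv2.INTER_CUBIC))
```

```text
(no output)
```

View pics/w19.png

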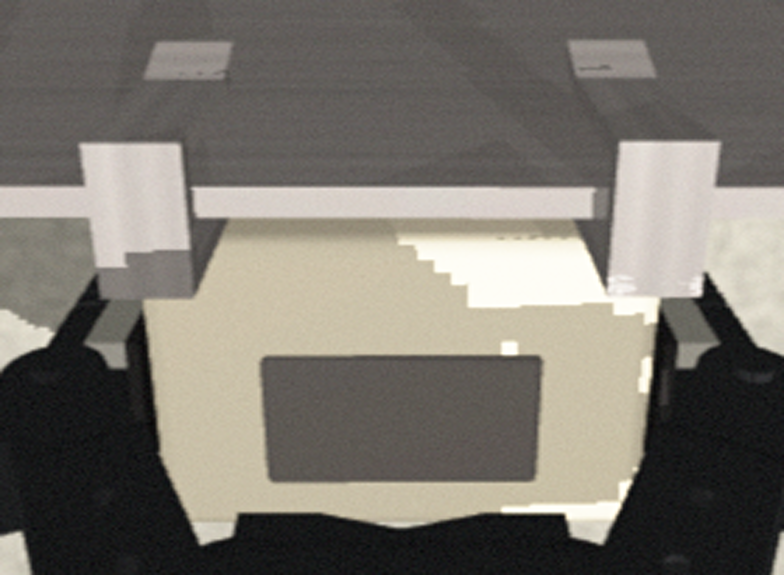

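Both bridges lie over the rim, with the lips inside and the body outside. I open.

Emit:
{"fn": "play_rows", "kwargs": {
  "targets": [
    [[0, 0, 0], [0, 0, 0], 0.25],
    [[0, 0, 0], [0, 0, 0], 0.2],
    [[0, 0, 0], [0, 0, 0], 0.1],
    [[0, 0, 0], [0, 0, 0], 0],
    [[0, 0, 0], [0, 0, 0], 0],
    [[0, 0, 0], [0, 0, 0], 0]
  ]
}}

```text
time_s: 20.52
tool_pos: [0.629, 0.0333, 0.1145]
tool_rot: [0.002, 0.72, 0.694, 0.003]
contact_force: [-0.2, 0.4, 0.6]
gripper_width: 1.0
```

Run:
```python
from plan import *
import cv2
c=bot.read_camera("wrist"); cv2.imwrite("pics/w20.png",c["color"])
plan([((.6274,.0322,.17),87.8,15)],0); print(cur()[1].as_matrix().round(3)[:,2], cur()[2]['contact_force'],cur()[2]['gripper_width'])
```

```text
now [0.629  0.0334 0.1145] az 87.83 t 20.57
[[[0.1,-0.04,0.01],[-0.3,-0.3,-13.9],0],[[0.1,-0.04,0.01],[-0.3,-0.3,-13.9],0],[[0.1,-0.04,0.0],[-0.3,-0.3,-13.8],0],[[0.1,-0.04,0.01],[-0.2,-0.4,-13.9],0]]
[ 0.007  0.002 -1.   ] [-0.0751306   0.04458256  0.67094229] 1.000737927362307
```

View pics/w20.png

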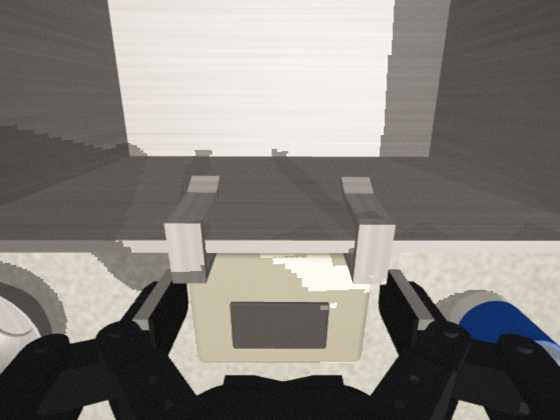

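It hangs freely from both hooks, with a gap at both fingers. I withdraw straight up.

Emit:
{"fn": "play_rows", "kwargs": {
  "targets": [
    [[0.3, -0.1, 0], [0, -0.5, -10], 0],
    [[0, 0, 0], [0, 0, -14], 0],
    [[0, 0, 0], [0, 0, -16], 0]
  ]
}}

```text
time_s: 20.82
tool_pos: [0.626, 0.0326, 0.1527]
tool_rot: [-0.002, 0.72, 0.694, -0.003]
contact_force: [0.2, -0.8, 0.1]
gripper_width: 1.001
```

Run:
```python
from plan import *
plan([((.6274,.0322,.3),87.8,25)],0); print(cur()[1].as_matrix().round(3)[:,2], cur()[2]['contact_force'])
```

```text
now [0.626  0.0326 0.1527] az 87.86 t 20.82
[[[-0.07,0.01,0.01],[-0.1,0.1,-24.5],0],[[-0.07,0.0,0.01],[-0.1,0.1,-24.6],0],[[-0.07,0.01,0.01],[-0.1,0.1,-24.5],0],[[-0.07,0.0,0.01],[0.0,0.1,-24.6],0],[[-0.07,0.01,0.01],[-0.1,0.2,-24.5],0],[[-0.06,0.0,0.01],[0.0,0.2,-24.6],0]]
[-0.007 -0.    -1.   ] [ 0.2024656  -0.82910372  0.08774867]
```

Emit:
{"fn": "play_rows", "kwargs": {
  "targets": [
    [[-0.3, 0, 0], [0, 0, -20], 0],
    [[0, 0, 0], [0, 0, -25], 0],
    [[0, 0, 0], [0, 0, -30], 0],
    [[0, 0, 0], [0, 0, -30], 0],
    [[0, 0, 0], [0, 0, -30], 0],
    [[0, 0, 0], [-15, 0, -15], 0],
    [[0, 0, 0], [-30, 0, 0], 0],
    [[0, 0, 0], [-30, 0, 0], 0],
    [[0, 0, 0], [-30, 0, 0], 0],
    [[0, 0, 0], [-30, 0, 0], 0],
    [[0, 0, 0], [-20, 0, 0], 0],
    [[0, 0, 0], [0, 0, 0], 0]
  ]
}}

```text
time_s: 21.82
tool_pos: [0.6224, -0.1205, 0.326]
tool_rot: [0.003, 0.715, 0.699, 0.007]
contact_force: [0.0, -0.5, 0.6]
gripper_width: 0.999
```

Run:
```python
from plan import *
import cv2
s=bot.read_camera("scene"); cv2.imwrite("pics/s21.png",s["color"])
cv2.imwrite("pics/s21c.png",cv2.resize(s["color"][140:270,200:340],None,fx=5,fy=4.5,interpolation=cv2.INTER_CUBIC))
t=bot.read_camera("top"); cv2.imwrite("pics/t21.png",t["color"])
print(cur()[0],cur()[2]['time_s'])
```

```text
[ 0.62245341 -0.11490928  0.32635082] 21.9167
```

View pics/s21.png

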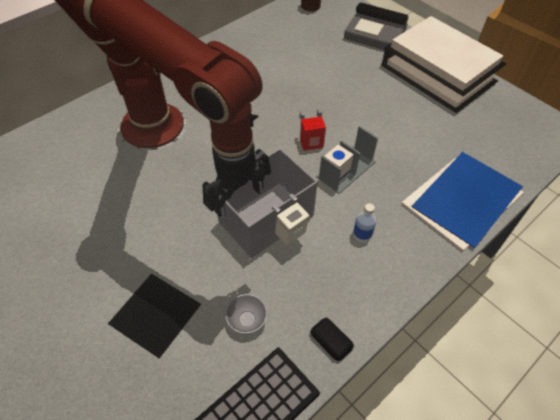

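View pics/s21c.png

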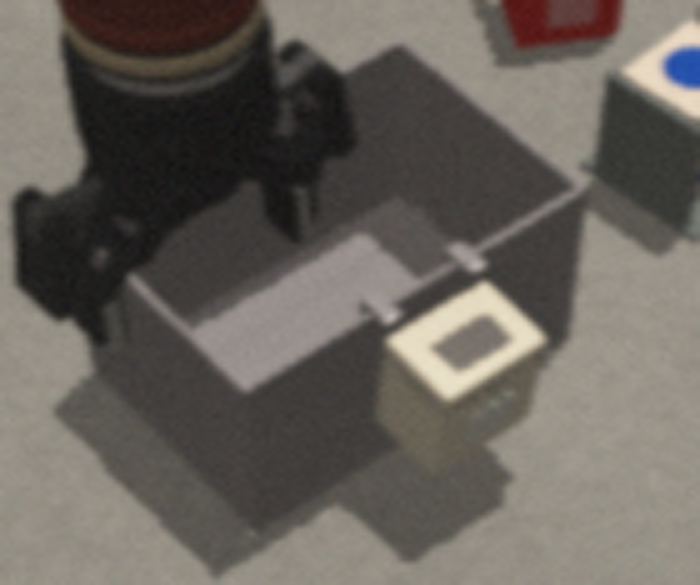

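View pics/t21.png

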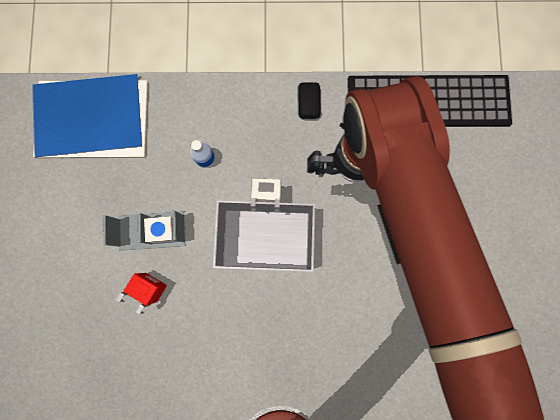

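The dispenser hangs by both hooks near the middle of the far wall (top view, 266,190). The bottle (202,153), carton (158,229), bowl and red box are where they were. I let the arm settle, check again and hand in.

Emit:
{"fn": "play_rows", "kwargs": {
  "targets": [
    [[0, 0, 0], [0, 0, 0], 0],
    [[0, 0, 0], [0, 0, 0], 0],
    [[0, 0, 0], [0, 0, 0], 0],
    [[0, 0, 0], [0, 0, 0], 0]
  ]
}}

```text
time_s: 22.25
tool_pos: [0.6222, -0.1064, 0.3279]
tool_rot: [0.001, 0.709, 0.705, 0.011]
contact_force: [0.1, 0.1, 0.5]
gripper_width: 1.0
```

Run:
```python
from plan import *
import cv2, numpy as np
t=bot.read_camera("top")["color"]; a=cv2.imread("pics/t21.png"); b=cv2.imread("pics/top0.png")
for n,(r0,r1,c0,c1) in dict(disp=(170,215,245,290),carton=(205,255,138,190),bottle=(135,170,185,220)).items():
    print(n,"vs 21:",np.abs(t[r0:r1,c0:c1].astype(int)-a[r0:r1,c0:c1]).mean().round(2),"vs start:",np.abs(t[r0:r1,c0:c1].astype(int)-b[r0:r1,c0:c1]).mean().round(2))
o=cur()[2]; print(o['time_s'],np.abs(o['dq']).max(),o['contact_force'])
print(bot.sign_off())
```

```text
disp vs 21: 1.42 vs start: 35.37
carton vs 21: 1.46 vs start: 15.69
bottle vs 21: 1.59 vs start: 16.49
22.3 0.00590700805576735 [0.13775029 0.07503523 0.94500674]
the job is handed in; nothing more can be done
None
```

Run:
```python
import cv2, numpy as np
a=cv2.imread("pics/t21.png",0).astype(np.float32); b=cv2.imread("pics/top0.png",0).astype(np.float32)
print("bg",a[300:380,20:90].mean(),b[300:380,20:90].mean())
for n,(r0,r1,c0,c1) in dict(carton=(210,245,140,178),bottle=(138,168,188,216),rack=(205,255,170,190),red=(268,315,115,170)).items():
    print(n,cv2.phaseCorrelate(b[r0:r1,c0:c1].copy(),a[r0:r1,c0:c1].copy()))
s=cv2.imread("pics/s21.png",0).astype(np.float32);s0=cv2.imread("pics/scene0.png",0).astype(np.float32)
for n,(r0,r1,c0,c1) in dict(bottle=(200,245,350,382),carton=(145,190,322,358),bowl=(300,340,235,270)).items():
    print("scene",n,cv2.phaseCorrelate(s0[r0:r1,c0:c1].copy(),s[r0:r1,c0:c1].copy()))
```

```text
bg 164.18214 146.43
carton ((-0.0041063841815862645, 0.08139224672092027), 0.99582492907842)
bottle ((0.06268181861894995, 0.006565832671698857), 0.9972296190261841)
rack ((0.003788071516027003, 0.10186965847049123), 0.9915599961280823)
red ((-0.05032365427236485, -0.06884594534830768), 1.002560816705227)
scene bottle ((0.0367429213160424, 0.507053273637105), 0.9900881952709621)
scene carton ((-0.08997650788687395, 0.5219796505171743), 0.813394444665791)
scene bowl ((0.03853349047592758, 0.08763751248115881), 0.9764761661489805)
```

I took the dispenser out of its bay by front and back and stood it on the middle of the mat. There I let go and re-gripped it by its sides. I then hung it by both hooks over the far wall of the bin, near the middle of that side, let go, drew the arm clear and handed the job in at 22.3 s.

**Hang:** the hooks seated at a tool height of 0.1143 m (0.1147 predicted), with the wrist force turning to +5 N. After release, the scene, top and wrist pictures show both bridges over the rim with the box on the outside. The top view did not change over the last 0.4 s before hand-in.

**Bystanders:** the carton, bottle and red box moved less than 0.1 px in the top view. The bowl moved less than 0.1 px in the scene view; the arm may have hidden it from the top camera.

**Checks that disagreed:**
- **Brightness:** my raw before-and-after comparison at hand-in looked large, because the top picture had become brighter. I only confirmed this after handing in, with an alignment check that ignores brightness.
- **Scene view:** the bottle and carton both show about 0.5 px of shift there, which the top view does not. I take it to be lighting rather than movement.
- **Camera offset:** the wrist and fixed cameras differed by up to 5 mm in y. I used the wrist view for the grasps and the hang.
- **Drift:** the first descent over the rack drifted about 22 mm sideways while clear of everything. I corrected it before going lower.

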